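Shut the parts washer's lid with the hook pole

ROBOT

A 6-joint arm with a two-finger parallel gripper is mounted at the origin on the work surface. World frame = base frame: x ahead of the robot, y to its left, z up, the work surface at z = 0. Lengths are in m, angles in rad, forces in N, time in s.
With the tool pointing down it reaches from about 0.3 to 0.875 m from the base axis. Payload 6.4 kg.
Tool frame: the origin (TCP) lies on the centre line of the jaws, within the pads' length; the fingertips stand 17 mm ahead of it and the grasp point (between the pads) lies 2 mm behind it; z points along the fingers, x is the direction in which the jaws open and shut, and the axes are right-handed (so a half turn about z gives the same grasp; the last joint's range is limited). The gripper opens to 85 mm and grips with 20 to 120 N. Pads are 22 mm wide; open, the fingers measure 114 mm over their backs; the gripper's body (76 mm by 85 mm) begins 54 mm behind the grasp point. The pads swing forward as they close: fully open they stand 13 mm farther back than shut.
Start: joints at [-1.397, 0.181, 1.607, -0, 1.354, -0.206], TCP at [0.213, -0.534, 0.248] pointing down, gripper open.
Joint ranges: [-2.99, 2.99], [-0.89, 2.07], [0.3, 2.58], [-1.14, 4.28], [0, 2.63], [-3.12, 3.12]. Speed limits (rad/s): [2.57, 2.57, 3.01, 3.14, 3.14, 3.14].

INTERFACE

Orientations are given as a unit quaternion [w, x, y, z].
In Python, from bench import ctrl gives the robot as it stands.
- The arm moves only by the tool servo_tool, never from a script. Its argument "increments" is text: rows parted by semicolons, each of 5 numbers parted by spaces: the shift along the tool's x, y, z in cm, then the turn about the tool's z in rad, then the opening, from 0 (shut) to 1 (fully open). In form: dx dy dz yaw gripper; .... A call has 1 to 10 rows; each row shifts and turns the commanded pose from where the row before left it, along the tool's axes as they then stand; what a row does not reach is not made up. A row lasts 1/8 s, in which the tool goes at most 62.5 mm and 10.7 degrees, less where a joint would pass 70% of its speed; a pose out of reach is approached as far as the arm can. A call is refused whole if a number of a shift passes 6.25 or a number of a turn 0.188, either way. A call with a gripper value outside its range is refused whole. The fingers move at their own pace and stop on an object; the grip force is fixed at half the most. Time passes only in rows, so rows that do not move let the fingers close. It gives the time, the measured TCP pose, the force and the opening at its end, in the units of the state.
- ctrl.get_obs(): the state, without advancing time (a new reading comes with each control period).
- ctrl.camera(name): name is "scene" or "side" or "wrist"; returns (picture, depth): 480x640x3 uint8, red, green, blue; 480x640 float32, m along the optical axis (not along the pixel's ray), 0 where there is no reading.
- ctrl.camera_params(name): a dict with "mtx" (3x3 intrinsics, pixels), "distortion" ([k1, k2, p1, p2, k3] as OpenCV has them; the pictures are not rectified), "position" and "attitude" of the camera in the world; the wrist camera has in their place "tool_from_camera" (4x4, takes a point from camera to tool coordinates, whose origin is the TCP and whose axes are the tool frame's). Camera axes: x right, y down, z forward; pixel columns grow to the right and rows downward; lengths in m; the calibration is good to about 2 mm. A picture is of the moment at which its call begins: read the wrist's pose just before it. camera_params takes no time and is no camera call.
- ctrl.hand_in(): hands the job in, once; it reports no verdict.
The state is a dict: "time_s": time; "q": joint angles; "dq": joint speeds; "joint_efforts": joint torques, N m; "eef_pos": TCP position; "eef_rot": TCP orientation; "wrist_force": force on the tool from outside, world axes, zero at the start; "torque": the same for the moment, N m; "opening": opening from 0.0 (shut) to 1.0 (fully open).
Only numpy, scipy, OpenCV 4.12 (cv2) and the standard library are available. Lean on these libraries where they do the work, as an engineer would, in place of code of your own. Each camera call takes 0.05 s, during which the arm holds its last target.

TASK

Close up the parts washer, but keep your hands off it, it is wet with cleaning fluid: lift the hook pole out of its rest, put the hook through the ring eye on the edge of the raised lid, swing the lid over and lower it gently on the hook until it is fully shut, never letting it drop. Then unhook, lay the pole back in its rest the way it was and let go. Leave the other things on the bench where they are.

Things in the scene. Friction and masses are not known exactly. Their poses are not given: they have to be found in the camera images.
- pole_grip (a point): Hook pole, 160 g, loose: grip point on its handle's axis, near its centre of mass. x runs along the pole to the hook, z square to it (upper side in the rest), right-handed axes: the hook points to -y. Handle: straight wooden bar 22 mm wide (y) by 28 mm (z), from 130 mm behind to 50 mm ahead of this point; then a 9 mm round rod on the same axis to 200 mm ahead, where it turns square into the hook.
- hook (a point): Middle of the hook, a straight round finger 9 mm thick that stands square off the end of the pole along -y: 200 mm along x and 30 mm along -y from pole_grip, same axes. The straight part runs from 12 to 57 mm off the pole's axis and ends free.
- rest_home (a point): Where pole_grip lies when the pole is in its fixed bench rest, 120 mm up; x along the resting pole to the hook, rising 40 degrees; the hook is on the -y side; z square to the pole, the way the supports open. A trough 33 mm wide inside with end stop holds the butt 72 to 131 mm behind (walls to z = 12 mm); a V-fork 64 mm wide (arms to z = 20 mm) carries the rod 90 mm ahead; free between.
- washer: Steel bench parts washer, fixed, 340 mm wide (y), 328 deep (x, -158 to +170 mm), 108 high; origin on the bench under the middle. x points from the front (open tub) to the back (grey deck, with a rinse nozzle at y = -125 mm up to 226 mm high, behind the raised lid); y runs along the lid's hinge; z up.
- hinge (a point): Middle of the lid's hinge line, which runs along the washer's y; 15 mm behind the washer's centre, 111 mm above the bench. Axes as the washer's.
- eye (a point): Centre of the ring eye standing out of the middle of the lid's free edge: ring of 28 mm inside diameter in 6 mm wire, its hole running along the hinge line (y). 210 mm from the hinge line, 32 mm beyond the lid's edge (on a 7 mm shank). Axes turn with the lid; when shut they are the washer's.
- lid (a joint): Lid angle, rad: 0 shut (level), grows as it opens, stop at 2.2. Eye = hinge + 210 mm x (-cos along washer x, +sin up). Steel lid 346 mm wide, 178 mm from hinge to edge, which is turned 6 mm towards the tub; 0.3 kg. Starts past upright (1.75 to 2.1), where its stiff hinge (0.18 N m) holds it; some 2 N at the eye moves it; below about 0.9 rad it falls shut unless held.
- pump: Bystander: a fuel injection pump of cast aluminium, about 120 x 100 x 160 mm, origin under its centre.
- green_bottle: Bystander: green glass bottle, 72 mm diameter, 270 mm high, origin under its centre.
- brown_bottle: Bystander: brown glass bottle, 62 mm diameter, 230 mm high, origin under its centre.

How it is judged:
On the way, in this order (a step that is already met when the one before it is completed fails the run):
1. the hook finger is through the ring eye while the lid is still raised (value of joint lid above 1.4 rad and distance between hook and eye below 0.027 m and x of hook in the frame of eye between -0.015 and 0.015 m and z of hook in the frame of eye between -0.015 and 0.015 m), for 0.2 s.
2. the lid has been brought down to shut (within 0.09 rad) with the hook still in its eye (value of joint lid below 0.09 rad and distance between hook and eye below 0.035 m), for 0.1 s.
At the end, for the whole second after the job is handed in: The lid is fully shut (within 0.03 rad, 6 mm at its eye) and still; the pole lies in its rest, its grip point within 30 mm and its direction within 0.15 rad of where it was kept, at rest and let go (value of joint lid below 0.03 rad and velocity of joint lid between -0.1 and 0.1 rad/s and distance between pole_grip and rest_home below 0.03 m and angle between the x axis of pole_grip and the x axis of rest_home, either way round below 0.15 rad and linear speed of pole below 0.02 m/s and contact force between the fingers and pole below 0.1 N); the robot touches nothing.
It fails at once if the lid drops or is slammed (falls faster than 2.5 rad/s, 0.5 m/s at its edge) (velocity of joint lid below -2.5 rad/s).
It fails at once if the hand or arm touches the washer or its lid (more than 3 N) (contact force between any of the fingers, the arm and washer above 3 N).
It fails at once if a bystander is moved more than 20 mm (distance of any of pump, green_bottle, brown_bottle from where it was at the start of the episode above 0.02 m).
It also fails if it takes over 72 s, if anything falls off the work surface, if the arm or the gripper's body presses on something with over 40 N, if the wrist force passes 120 N, or if a joint passes its speed limit or range.

## Working session

There is one attempt and no reset: what is moved stays moved. The work goes in short steps, Python scripts to look and compute and a tool call to move; the robot and the scene stay as the last step left them, time stands still between calls to the robot, and variables do not carry over. Pictures are saved under pics/ and viewed, and the job is handed in when it is done.

Besides the shell and the picture viewer there is one more tool, called after "Emit:" by a JSON object that holds its "op" and its "data", one argument or row to a line. servo_tool: Moves the arm, as the interface text tells. Its arguments: {"type":"object","properties":{"increments":{"type":"string"}},"required":["increments"]}

```bash
ls; mkdir -p pics
python3 - <<'E'
from bench import ctrl
import cv2
for n in ("scene","side","wrist"):
    p,d=ctrl.camera(n); cv2.imwrite(f"pics/{n}0.png",p[:,:,::-1])
    import numpy as np; np.save(f"pics/{n}0_d.npy",d); np.save(f"pics/{n}0.npy",p)
    print(n,ctrl.camera_params(n))
print(ctrl.get_obs())
E
```

```text
pics
scene {'mtx': array([[463.73702987,   0.        , 313.50311949],
       [  0.        , 463.73702987, 239.36612544],
       [  0.        ,   0.        ,   1.        ]]), 'distortion': array([-0.08122953,  0.        ,  0.        ,  0.        ,  0.        ]), 'position': array([1.18430872, 0.55677278, 0.68130131]), 'attitude': array([-0.18874462,  0.36478718,  0.81052064, -0.41756684])}
side {'mtx': array([[608.03357285,   0.        , 312.53190781],
       [  0.        , 608.03357285, 245.84037754],
       [  0.        ,   0.        ,   1.        ]]), 'distortion': array([-0.12165359,  0.        ,  0.        ,  0.        ,  0.        ]), 'position': array([0.43617251, 1.03432139, 1.32896928]), 'attitude': array([ 0.04115761, -0.08476078,  0.935238  , -0.34124998])}
wrist {'mtx': array([[381.36572117,   0.        , 317.68107206],
       [  0.        , 381.36572117, 237.10806225],
       [  0.        ,   0.        ,   1.        ]]), 'distortion': array([-0.06875242,  0.        ,  0.        ,  0.        ,  0.        ]), 'tool_from_camera': array([[ 9.99999600e-01, -5.33916307e-04, -7.
[... 270 characters left out ...]
        1.00000000e+00]])}
{'time_s': 0.15, 'q': array([-1.39732486e+00,  1.81356965e-01,  1.60774567e+00,  1.70588612e-05,
        1.35380585e+00, -2.06331679e-01]), 'dq': array([-0.00050339, -0.00242147, -0.00527451, -0.0003283 , -0.00142087,
       -0.00176181]), 'joint_efforts': array([ 2.65097180e-03, -4.45262504e+01, -3.51696110e+01, -1.41044770e-04,
        5.82775479e-03, -2.54133550e-05]), 'eef_pos': array([ 0.21311044, -0.53363546,  0.24761442]), 'eef_rot': array([-4.78589040e-04,  8.27868840e-01, -5.60921341e-01, -4.51526320e-04]), 'wrist_force': array([-0.26140833, -0.22790583,  0.5070275 ]), 'torque': array([-0.00791435,  0.03692995,  0.01739456]), 'opening': 1.0021571547076422}
```

View pics/scene0.png

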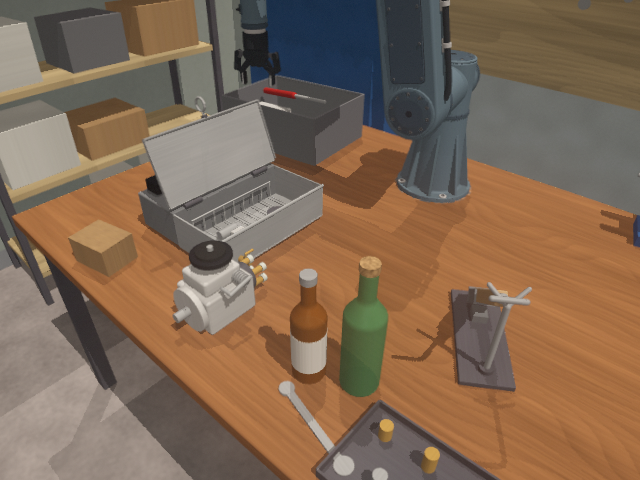

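View pics/side0.png

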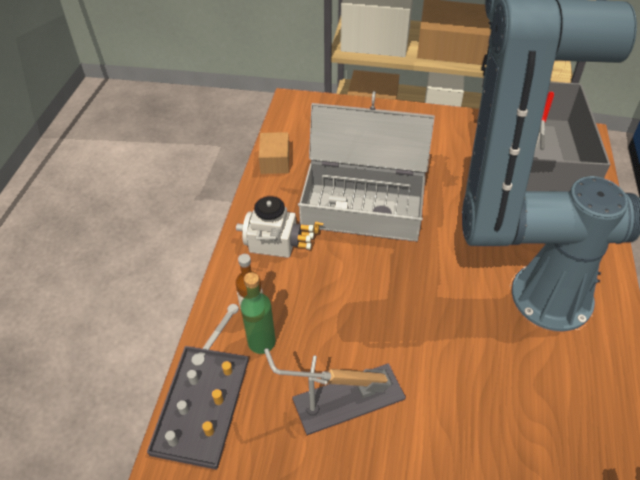

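View pics/wrist0.png

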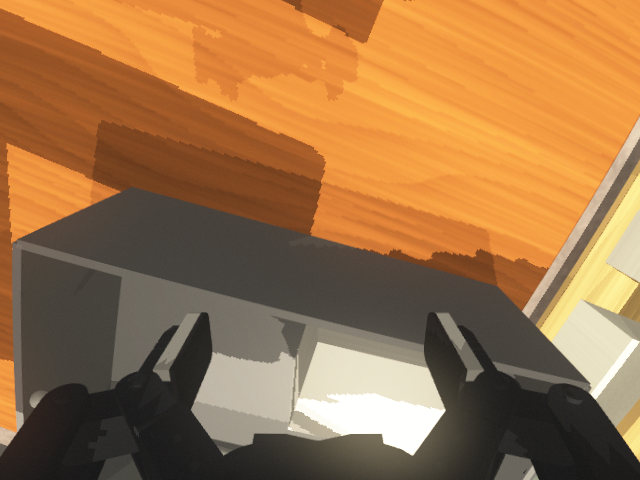

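```bash
cat > h.py <<'E'
import numpy as np, cv2
from scipy.spatial.transform import Rotation as R
def cam(n,ctrl,obs=None):
    p=ctrl.camera_params(n)
    if 'position' in p:
        q=p['attitude']; Rm=R.from_quat([q[1],q[2],q[3],q[0]]).as_matrix(); t=p['position']
    else:
        q=obs['eef_rot']; Rt=R.from_quat([q[1],q[2],q[3],q[0]]).as_matrix()
        T=p['tool_from_camera']; Rm=Rt@T[:3,:3]; t=Rt@T[:3,3]+obs['eef_pos']
    return p['mtx'],p['distortion'],Rm,t
def rays(c,uv):
    K,D,Rm,t=c
    n=cv2.undistortPoints(np.float64(uv).reshape(-1,1,2),K,D).reshape(-1,2)
    return np.c_[n,np.ones(len(n))]
def pts(c,uv,z):
    return (rays(c,uv)*np.asarray(z)[:,None])@c[2].T+c[3]
def cloud(c,d):
    v,u=np.mgrid[:480,:640]
    P=pts(c,np.c_[u.ravel(),v.ravel()],d.ravel()).reshape(480,640,3)
    P[d<=0]=np.nan
    return P
def proj(c,X):
    K,D,Rm,t=c
    rv=cv2.Rodrigues(Rm.T)[0]; return cv2.projectPoints(np.float64(X).reshape(-1,1,3),rv,-Rm.T@t,K,D)[0].reshape(-1,2)
def tri(c1,uv1,c2,uv2):
    d1=(rays(c1,[uv1])@c1[2].T)[0]; d2=(rays(c2,[uv2])@c2[2].T)[0]
    A=np.c_[d1,-d2]; s=np.linalg.lstsq(A,c2[3]-c1[3],rcond=None)[0]
    a=c1[3]+s[0]*d1;b=c2[3]+s[1]*d2
    return (a+b)/2, np.linalg.norm(a-b)
E
python3 - <<'E'
from bench import ctrl
from h import *
for n in("scene","side"):
    c=cam(n,ctrl); d=np.load(f"pics/{n}0_d.npy"); p=np.load(f"pics/{n}0.npy"); P=cloud(c,d)
    np.save(f"pics/{n}0_P.npy",P)
    print(n)
    L={"scene":[(380,200),(210,150),(200,100),(150,200),(320,190),(240,220),(508,300),(371,265),(308,275),(210,250),(500,340)],
    "side":[(360,378),(300,372),(373,100),(370,140),(300,230),(420,230),(415,200),(330,410),(360,320),(270,205),(253,282),(270,362)]}[n]
    for u,v in L: print((u,v),P[v,u].round(3),p[v,u])
s=cv2.imread("pics/side0.png");cv2.imwrite("pics/sA.png",cv2.resize(s[320:450,220:420],None,fx=4,fy=4,interpolation=2)[:600,:800])
s=cv2.imread("pics/scene0.png");cv2.imwrite("pics/sB.png",cv2.resize(s[240:390,430:560],None,fx=4,fy=4,interpolation=2))
s=cv2.imread("pics/side0.png");cv2.imwrite("pics/sC.png",cv2.resize(s[85:245,280:450],None,fx=3.7,fy=3.7,interpolation=2))
E
```

```text
scene
(380, 200) [ 0.192 -0.064 -0.001] [177 118  72]
(210, 150) [ 0.567 -0.328  0.204] [163 157 151]
(200, 100) [ 0.554 -0.361  0.319] [116 117 107]
(150, 200) [ 0.719 -0.392  0.104] [116 112 109]
(320, 190) [ 0.389 -0.123  0.092] [134 128 122]
(240, 220) [ 0.548 -0.263  0.017] [157 152 145]
(508, 300) [0.66  0.451 0.25 ] [171 164 157]
(371, 265) [0.742 0.276 0.268] [200 158 107]
(308, 275) [0.782 0.19  0.227] [180 173 164]
(210, 250) [ 0.789 -0.054  0.157] [135 130 123]
(500, 340) [0.49  0.426 0.01 ] [108  97  96]
side
(360, 378) [0.475 0.388 0.111] [192 145  95]
(300, 372) [0.596 0.448 0.209] [166 149 133]
(373, 100) [ 0.549 -0.348  0.316] [160 149 135]
(370, 140) [ 0.548 -0.326  0.192] [174 169 157]
(300, 230) [ 0.707 -0.07   0.055] [63 54 50]
(420, 230) [ 0.372 -0.176  0.002] [136  91  62]
(415, 200) [ 0.397 -0.279  0.019] [181 176 164]
(330, 410) [0.535 0.43  0.014] [90 85 85]
(360, 320) [ 0.502  0.16  -0.004] [170 106  59]
(270, 205) [ 0.78  -0.049  0.164] [107 105  98]
(253, 282) [0.732 0.282 0.269] [225 170 102]
(270, 362) [0.654 0.458 0.25 ] [195 189 175]
```

View pics/sA.png

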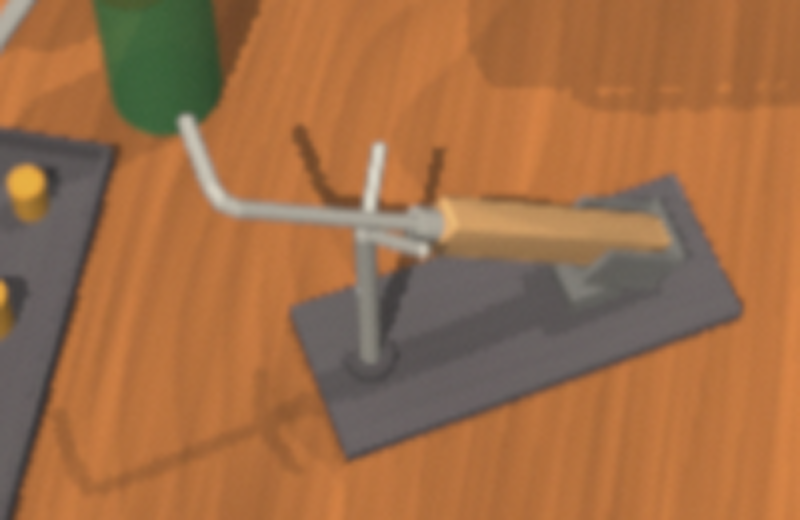

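View pics/sB.png

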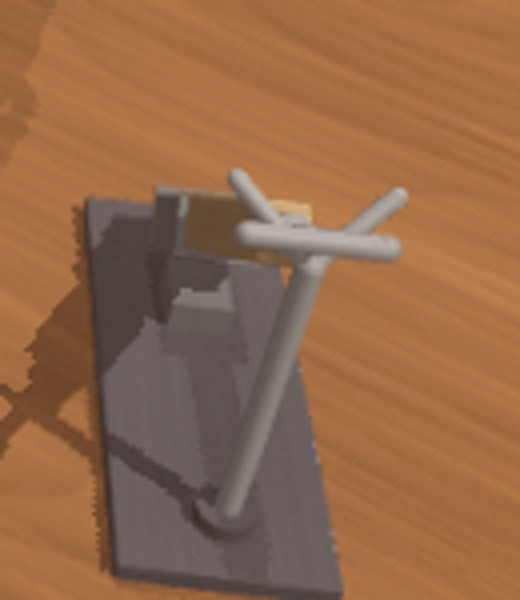

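View pics/sC.png

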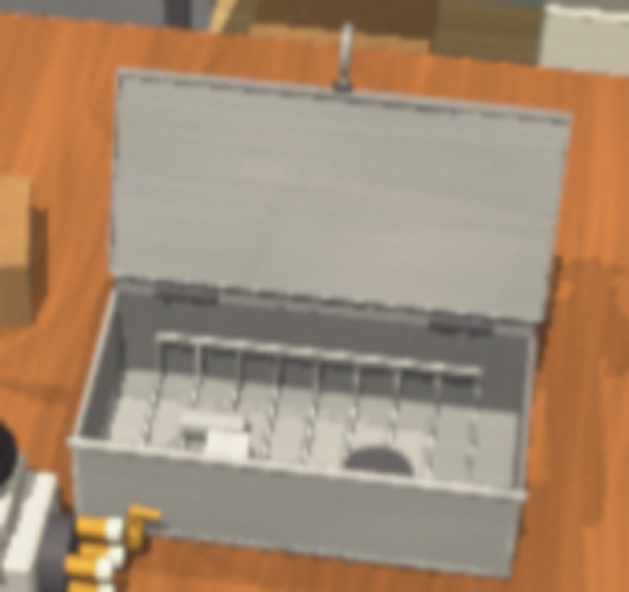

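Run:
```python
from bench import ctrl
from h import *
cs={n:cam(n,ctrl) for n in("scene","side")}
P={n:np.load(f"pics/{n}0_P.npy") for n in cs}; I={n:np.load(f"pics/{n}0.npy") for n in cs}
# wood handle
Q=P['side'];hsv=cv2.cvtColor(I['side'],cv2.COLOR_RGB2HSV)
m=np.zeros((480,640),bool);m[364:392,328:392]=1
m&=(Q[...,2]>0.06)&(Q[...,2]<0.22)&(hsv[...,1]>90)
X=Q[m];c=X.mean(0);u,s,v=np.linalg.svd(X-c);a=v[0]*np.sign(v[0,0])
print("handle n",m.sum(),c,a,"pitch",np.degrees(np.arcsin(a[2])),"head",np.degrees(np.arctan2(a[1],a[0])), np.percentile((X-c)@a,[0,2,98,100]), s/np.sqrt(len(X)))
print("normals",v[2])
m=np.zeros((480,640),bool);m[364:380,272:325]=1
m&=(Q[...,2]>0.17)&(Q[...,1]<0.5)
X=Q[m];c=X.mean(0);u,s,v=np.linalg.svd(X-c);a=v[0]*np.sign(v[0,0]);print("rod",m.sum(),c,a,np.degrees(np.arcsin(a[2])),np.degrees(np.arctan2(a[1],a[0])))
for n,(r0,r1,c0,c1) in {"side":(345,372,262,282),"scene":(290,312,485,535)}.items():
    Q=P[n];m=np.zeros((480,640),bool);m[r0:r1,c0:c1]=1
    m&=(Q[...,2]>0.235)&(Q[...,2]<0.3)
    X=Q[m];c=X.mean(0);u,s,v=np.linalg.svd(X-c);t=(X-c)@v[0]
    print("hook",n,m.sum(),c,v[0],c+v[0]*t.min(),c+v[0]*t.max(),s/np.sqrt(len(X)))
# plate
Q=P['side'];m=np.zeros((480,640),bool);m[360:435,290:410]=1
m&=(Q[...,2]>0.006)&(Q[...,2]<0.03)&(I['side'].astype(int).max(2)<110)
b=cv2.minAreaRect(np.float32(Q[m][:,:2]));print("plate",b,m.sum(),np.median(Q[m][:,2]))
# lid
Q=P['side'];m=np.zeros((480,640),bool);m[112:165,318:428]=1
m&=(Q[...,2]>0.13)&(hsv[...,1]<60)
X=Q[m];c=np.median(X,0);k=np.abs((X-c)@np.linalg.svd(X-c,full_matrices=False)[2][2])<0.01;X=X[k];c=X.mean(0);u,s,v=np.linalg.svd(X-c,full_matrices=False);print("lid",m.sum(),c,v[2],s/np.sqrt(len(X)))
nn=v[2];print("lid normal heading",np.degrees(np.arctan2(nn[1],nn[0])),np.degrees(np.arcsin(nn[2])))
for n,(r0,r1,c0,c1) in {"side":(90,112,366,380),"scene":(94,118,190,212)}.items():
    Q=P[n];m=np.zeros((480,640),bool);m[r0:r1,c0:c1]=1
    m&=(Q[...,2]>0.285)&(Q[...,1]>-0.45)
    vv,uu=np.nonzero(m);print("eye",n,m.sum(),Q[m].min(0),Q[m].max(0),np.median(Q[m],0),uu.min(),uu.max(),vv.min(),vv.max())
```

```text
handle n 663 [0.48896764 0.38950338 0.11314986] [0.66378033 0.41796533 0.62024242] pitch 38.33383920326995 head 32.19756180150593 [-0.09002011 -0.08408749  0.07038102  0.07457556] [0.04583905 0.00877701 0.00526157]
normals [-0.7424761   0.4681804   0.47909953]
rod 287 [0.59814504 0.44993319 0.2089718 ] [0.6555223  0.40088282 0.63998709] 39.790856998746825 31.44775390922023
hook side 119 [0.65289392 0.45614161 0.25093541] [-0.60992561  0.78771221 -0.08660382] [0.67170023 0.43185348 0.25360573] [0.63685356 0.47685756 0.24865782] [0.01681429 0.00381971 0.00234705]
hook scene 269 [0.65688196 0.4521827  0.24809378] [-0.54553674  0.83721281 -0.03826708] [0.67197631 0.42901802 0.24915259] [0.63972367 0.47851483 0.2468902 ] [0.01626696 0.00260218 0.00197311]
plate ((0.49862268567085266, 0.39049434661865234), (0.2468947321176529, 0.1034594401717186), 31.503253936767578) 3005 0.012822110445281254
lid 5449 [ 0.53891262 -0.32829117  0.20231714] [-0.00873829  0.9361193   0.35157403] [0.09034363 0.0431495  0.00392159]
lid normal heading 90.53481728683582 20.583620012672597
eye side 48 [ 0.53028801 -0.38692034  0.28521589] [ 0.5566138  -0.344611    0.32938445] [ 0.54938749 -0.35576858  0.30475902] 370 379 92 110
eye scene 92 [ 0.54686128 -0.38683537  0.28570855] [ 0.55618397 -0.34814356  0.32408937] [ 0.55264548 -0.36260252  0.30526131] 195 205 96 114
```

Run:
```python
import cv2
s=cv2.imread("pics/scene0.png");cv2.imwrite("pics/sD.png",cv2.resize(s[85:265,130:330],None,fx=3.3,fy=3.3,interpolation=2))
cv2.imwrite("pics/sE.png",cv2.resize(s[90:130,180:230],None,fx=12,fy=12,interpolation=0))
s=cv2.imread("pics/side0.png");cv2.imwrite("pics/sF.png",cv2.resize(s[85:125,350:400],None,fx=12,fy=12,interpolation=0))
```

```text
(no output)
```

View pics/sE.png

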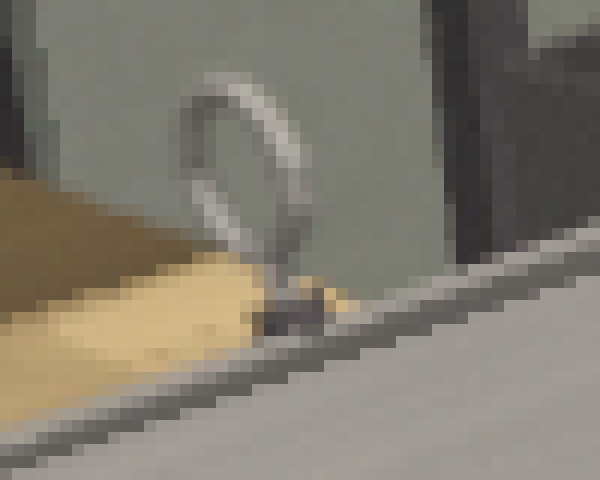

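View pics/sF.png

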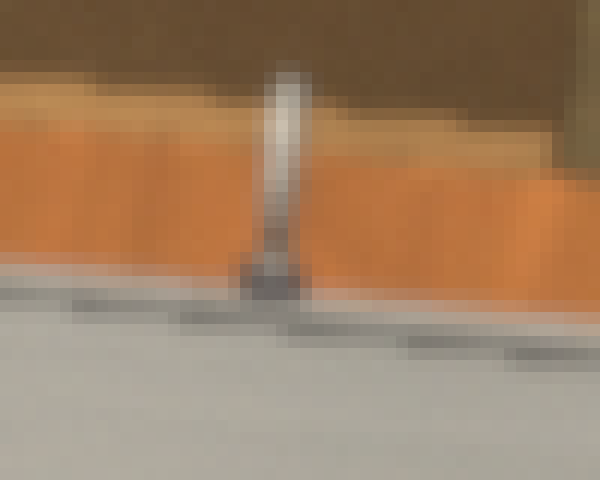

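View pics/sD.png

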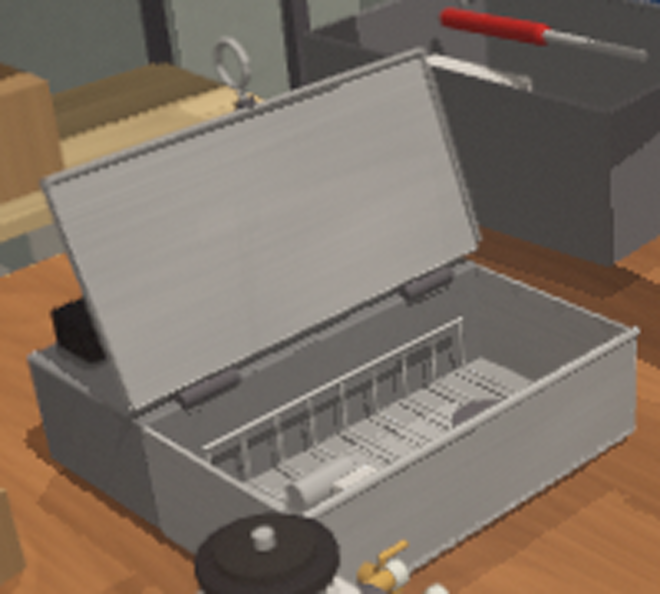

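Run:
```python
from bench import ctrl
from h import *
s=cam("scene",ctrl);d=cam("side",ctrl)
for n,a,b in [("eye",(199.9,103.1),(373.1,97.0)),("lidL",(143.3,140.2),(312.4,103.9)),("lidR",(258.8,100.8),(434,116.9)),
 ("tubfrontR",(637/3.3+130,330/3.3+85),(524/3.7+280,494/3.7+85)),("tubfrontL",(None),(73/3.7+280,440/3.7+85)),
 ("hooktip",(240/4+430,232/4+240),(186/4+220,117/4+320)),("hookcorner",(400/4+430,248/4+240),(235/4+220,209/4+320)),("handleend",None,(440/4+220,228/4+320))]:
    if a is not None: print(n,tri(s,a,d,b))
    else:
        for z in(.108,.155): 
            r=(rays(d,[b])@d[2].T)[0]; print(n,z,d[3]+r*(z-d[3][2])/r[2])
P=np.load("pics/scene0_P.npy")
for nm,(r0,r1,c0,c1) in {"green":(262,395,340,390),"brown":(270,380,288,330),"pump":(240,330,170,270)}.items():
    Q=P[r0:r1,c0:c1].reshape(-1,3);Q=Q[Q[:,2]>0.03];print(nm,np.nanpercentile(Q,[1,50,99],axis=0).round(3))
```

```text
eye (array([ 0.55058734, -0.36918395,  0.30963469]), np.float64(0.002387477701210066))
lidL (array([ 0.72116502, -0.35715395,  0.27362432]), np.float64(0.002655757239968223))
lidR (array([ 0.37609786, -0.35342998,  0.27443793]), np.float64(0.004657375330456514))
tubfrontR (array([ 0.37578784, -0.12574721,  0.10201991]), np.float64(0.0027179774639804486))
tubfrontL 0.108 [ 0.71564739 -0.11960685  0.108     ]
tubfrontL 0.155 [ 0.70488928 -0.07518753  0.155     ]
hooktip (array([0.66852142, 0.42858708, 0.24640369]), np.float64(0.0008612769780120376))
hookcorner (array([0.63304651, 0.47378443, 0.24174317]), np.float64(0.0016578938049477657))
handleend 0.108 [0.54168479 0.39513587 0.108     ]
handleend 0.155 [0.5376232  0.41974068 0.155     ]
green [[0.724 0.247 0.033]
 [0.758 0.285 0.154]
 [0.775 0.308 0.269]]
brown [[0.765 0.171 0.033]
 [0.795 0.202 0.133]
 [0.813 0.221 0.229]]
pump [[ 0.611 -0.24   0.031]
 [ 0.801 -0.035  0.084]
 [ 0.883  0.019  0.156]]
```

```bash
cat > plan.py <<'E'
import numpy as np
def th(q):
    w,x,y,z=q; return np.arctan2(2*(x*y+w*z),w*w+x*x-y*y-z*z)
def plan(p,t,wps,g):
    """wps: list of (x,y,z,theta_deg or None,nrows)"""
    p=np.array(p,float)
    for x,y,z,td,n in wps:
        tt=t if td is None else np.radians(td)
        dp=(np.array([x,y,z])-p)/n; dy=-(tt-t)/n
        out=[]
        for i in range(n):
            X=np.array([np.cos(t),np.sin(t),0]);Y=np.array([np.sin(t),-np.cos(t),0])
            out.append("%.2f %.2f %.2f %.3f %g"%(100*dp@X,100*dp@Y,-100*dp[2],dy,g)); t-=dy; p=p+dp
        for i in range(0,n,10): print("; ".join(out[i:i+10])); 
        print("--")
def st(ctrl):
    o=ctrl.get_obs(); t=th(o['eef_rot']); print("t",o['time_s'],"p",o['eef_pos'].round(4),"th",np.degrees(t).round(2),"F",o['wrist_force'].round(2),"op",round(o['opening'],3)); return o['eef_pos'],t
E
python3 - <<'E'
from bench import ctrl
from plan import *
p,t=st(ctrl)
plan(p,t,[(.24,-.40,.36,-42,3),(.34,-.02,.36,28,7),(.509,.397,.32,121.5,9)],1)
E
```

```text
t 0.15 p [ 0.2131 -0.5336  0.2476] th -68.24 F [-0.26 -0.23  0.51] op 1.002
-3.80 -2.48 -3.75 -0.153 1; -3.38 -3.03 -3.75 -0.153 1; -2.88 -3.51 -3.75 -0.153 1
--
-2.57 -4.99 0.00 -0.175 1; -1.67 -5.36 0.00 -0.175 1; -0.71 -5.57 0.00 -0.175 1; 0.27 -5.61 0.00 -0.175 1; 1.24 -5.48 0.00 -0.175 1; 2.17 -5.18 0.00 -0.175 1; 3.04 -4.72 0.00 -0.175 1
--
3.83 -3.21 0.44 -0.181 1; 4.35 -2.47 0.44 -0.181 1; 4.72 -1.64 0.44 -0.181 1; 4.94 -0.76 0.44 -0.181 1; 5.00 0.14 0.44 -0.181 1; 4.89 1.04 0.44 -0.181 1; 4.62 1.90 0.44 -0.181 1; 4.20 2.71 0.44 -0.181 1; 3.65 3.42 0.44 -0.181 1
--
```

Emit:
{"op": "servo_tool", "data": {
  "increments": "-3.8 -2.5 -3.75 -0.153 1; -3.4 -3.0 -3.75 -0.153 1; -2.9 -3.5 -3.75 -0.153 1; -2.6 -5.0 0 -0.175 1; -1.7 -5.4 0 -0.175 1; -0.7 -5.6 0 -0.175 1; 0.3 -5.6 0 -0.175 1; 1.2 -5.5 0 -0.175 1; 2.2 -5.2 0 -0.175 1; 3.0 -4.7 0 -0.175 1"
}}

```text
time_s: 1.4
eef_pos: [0.3385, -0.0172, 0.3609]
eef_rot: [0.0, 0.969, 0.247, 0.0]
wrist_force: [1.5, 0.7, 0.4]
opening: 1.001
```

Emit:
{"op": "servo_tool", "data": {
  "increments": "3.8 -3.2 0.4 -0.181 1; 4.3 -2.5 0.4 -0.181 1; 4.7 -1.6 0.4 -0.181 1; 4.9 -0.8 0.4 -0.181 1; 5.0 0.1 0.4 -0.181 1; 4.9 1.0 0.4 -0.181 1; 4.6 1.9 0.4 -0.181 1; 4.2 2.7 0.4 -0.181 1; 3.6 3.4 0.4 -0.181 1; 0 0 0 0 1"
}}

```text
time_s: 2.65
eef_pos: [0.5039, 0.3995, 0.3219]
eef_rot: [-0.001, 0.486, 0.874, -0.001]
wrist_force: [0.4, -1.3, 0.2]
opening: 0.997
```

Run:
```python
from bench import ctrl
from plan import *
from h import *
p,t=st(ctrl)
o=ctrl.get_obs();print(o['q'].round(3))
im,d=ctrl.camera("wrist");c=cam("wrist",ctrl,o)
cv2.imwrite("pics/w1.png",im[:,:,::-1]);np.save("pics/w1P.npy",cloud(c,d));np.save("pics/w1.npy",im)
```

```text
t 2.65 p [0.5039 0.3995 0.3219] th 121.81 F [ 0.42 -1.33  0.2 ] op 0.997
[ 0.486  0.286  1.333  0.     1.527 -1.64 ]
```

View pics/w1.png

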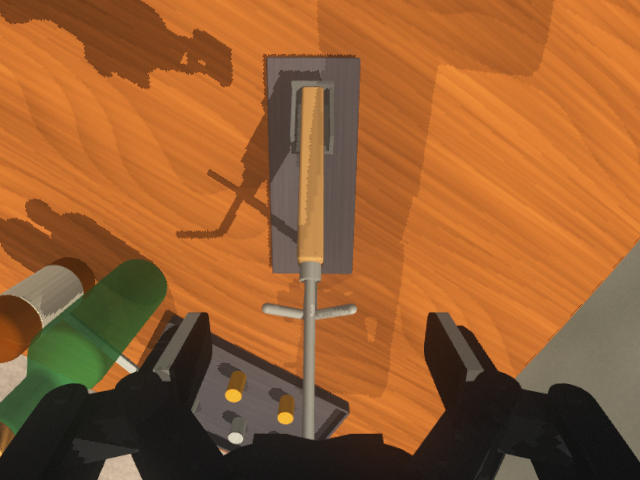

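Run:
```python
import numpy as np, cv2
P=np.load("pics/w1P.npy");im=np.load("pics/w1.npy");h=cv2.cvtColor(im,cv2.COLOR_RGB2HSV)
for r in (100,120,160,200,240,258,290,330,360,400):
    row=P[r,290:335]; zm=np.nanmax(row[:,2]); ok=row[:,2]>zm-0.02
    idx=np.nonzero(ok)[0]+290; print(r,idx.min(),idx.max(),P[r,idx.min()].round(4),P[r,idx.max()].round(4),P[r,(idx.min()+idx.max())//2].round(4),h[r,311])
X=P[100:260,306:316].reshape(-1,3);X=X[np.isfinite(X[:,0])]
c=X.mean(0);v=np.linalg.svd(X-c,full_matrices=False)[2];a=v[0]*np.sign(v[0,0]);print(c,a,np.degrees(np.arcsin(a[2])),np.degrees(np.arctan2(a[1],a[0])))
for r in range(254,284,3): print(r,P[r,311].round(4),im[r,311])
```

```text
100 291 333 [0.4411 0.3282 0.0563] [0.4196 0.363  0.0551] [0.4304 0.3457 0.0588] [ 16 151 208]
120 290 333 [0.457  0.3376 0.0705] [0.4355 0.3724 0.0702] [0.4464 0.3546 0.0742] [ 16 151 211]
160 299 323 [0.481  0.3635 0.0999] [0.4697 0.382  0.0993] [0.4751 0.3727 0.1019] [ 15 152 178]
200 298 323 [0.5075 0.3797 0.1254] [0.4963 0.3983 0.1242] [0.5015 0.3883 0.1278] [ 16 152 178]
240 297 323 [0.5315 0.3944 0.1496] [0.5205 0.413  0.1485] [0.5254 0.4033 0.151 ] [ 16 151 198]
258 297 322 [0.5421 0.4013 0.158 ] [0.5312 0.4185 0.1585] [0.5359 0.409  0.1609] [ 18 143 235]
290 304 314 [0.56   0.4191 0.167 ] [0.5563 0.4263 0.1657] [0.5569 0.422  0.1691] [ 20  45 165]
330 304 314 [0.5807 0.4323 0.1879] [0.576  0.4387 0.1889] [0.5771 0.4348 0.1907] [ 19  46 167]
360 303 314 [0.5954 0.4408 0.2033] [0.5919 0.4486 0.2017] [0.5922 0.4434 0.2051] [ 18  44 167]
400 302 313 [0.6157 0.4528 0.2202] [0.6104 0.4592 0.2214] [0.612  0.455  0.2223] [ 23  43 161]
[0.48664253 0.37941981 0.11324197] [0.64927958 0.40965691 0.64079423] 39.85106845930133 32.24949497383664
254 [0.5331 0.4092 0.158 ] [200 145  82]
257 [0.5342 0.4099 0.1612] [227 170  95]
260 [0.5369 0.4115 0.16  ] [221 165  99]
263 [nan nan nan] [160 150 131]
266 [0.5412 0.4141 0.1607] [161 151 132]
269 [0.5431 0.4153 0.1617] [162 151 131]
272 [0.5446 0.4163 0.1635] [163 152 132]
275 [0.546  0.4172 0.1658] [162 152 132]
278 [0.5481 0.4185 0.1662] [172 162 142]
281 [0.5507 0.4201 0.1654] [164 154 135]
```

Run:
```python
from bench import ctrl
from plan import *
p,t=st(ctrl)
plan(p,t,[(.512,.396,.17,121.7,4),(.512,.396,.122,121.7,3)],1)
```

```text
t 2.7 p [0.5037 0.3981 0.3229] th 121.64 F [-0.63 -0.15  0.85] op 1.004
-0.15 0.15 3.82 -0.000 1; -0.15 0.15 3.82 -0.000 1; -0.15 0.15 3.82 -0.000 1; -0.15 0.15 3.82 -0.000 1
--
0.00 -0.00 1.60 -0.000 1; 0.00 -0.00 1.60 -0.000 1; 0.00 -0.00 1.60 -0.000 1
--
```

Emit:
{"op": "servo_tool", "data": {
  "increments": "-0.15 0.15 3.8 0 1; -0.15 0.15 3.8 0 1; -0.15 0.15 3.8 0 1; -0.15 0.15 3.8 0 1; 0 0 1.6 0 1; 0 0 1.6 0 1; 0 0 1.6 0 1; 0 0 0 0 1"
}}

```text
time_s: 3.7
eef_pos: [0.5118, 0.3949, 0.1238]
eef_rot: [-0.0, 0.488, 0.873, -0.001]
wrist_force: [-0.0, -0.3, -0.2]
opening: 0.997
```

Run:
```python
from bench import ctrl
from plan import *
from h import *
p,t=st(ctrl)
im,d=ctrl.camera("wrist");cv2.imwrite("pics/w2.png",im[:,:,::-1])
im,d=ctrl.camera("side");cv2.imwrite("pics/s2.png",cv2.resize(im[280:460,220:420,::-1],None,fx=3,fy=3))
```

```text
t 3.7 p [0.5118 0.3949 0.1238] th 121.57 F [-0.04 -0.27 -0.21] op 0.997
```

View pics/w2.png

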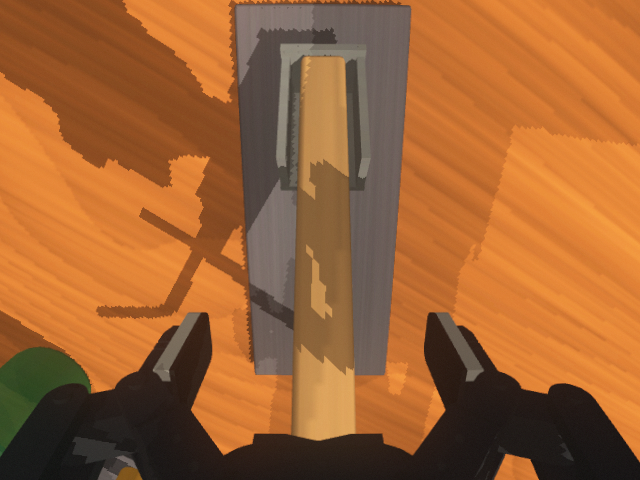

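View pics/s2.png

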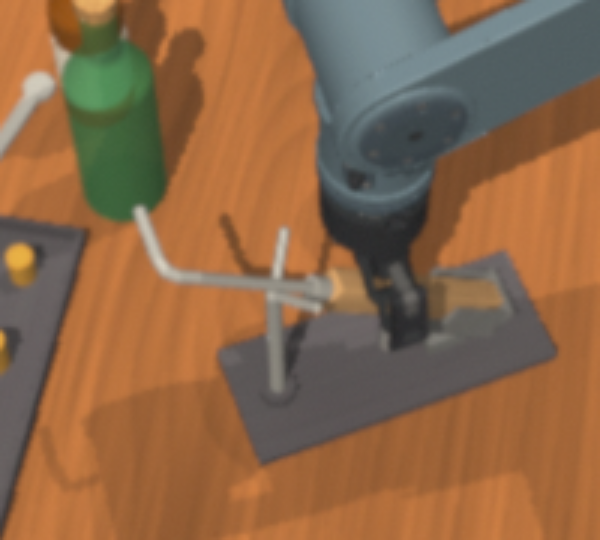

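Emit:
{"op": "servo_tool", "data": {
  "increments": "0 0 0 0 0; 0 0 0 0 0; 0 0 0 0 0; 0 0 0 0 0; 0 0 0 0 0; 0 0 0 0 0"
}}

```text
time_s: 4.55
eef_pos: [0.5122, 0.3958, 0.1255]
eef_rot: [-0.0, 0.488, 0.873, 0.0]
wrist_force: [-4.7, 0.8, 6.4]
opening: 0.246
```

Emit:
{"op": "servo_tool", "data": {
  "increments": "0 0 -2 0 0; 0 0 -3 0 0; 0 0 -4 0 0; 0 0 -4 0 0; 0 0 -3 0 0; 0 0 0 0 0"
}}

```text
time_s: 5.3
eef_pos: [0.514, 0.3957, 0.2889]
eef_rot: [0.002, 0.488, 0.873, 0.003]
wrist_force: [0.7, -0.6, -1.7]
opening: 0.245
```

Run:
```python
from bench import ctrl
from plan import *
from h import *
p,t=st(ctrl)
im,d=ctrl.camera("side");cv2.imwrite("pics/s3.png",cv2.resize(im[250:460,220:440,::-1],None,fx=2.8,fy=2.8))
plan(p,t,[(.40,.15,.25,None,6),(.40,.15,.16,45,8)],0)
```

```text
t 5.3 p [0.514  0.3957 0.2889] th 121.57 F [ 0.72 -0.58 -1.72] op 0.245
-2.49 -3.76 0.65 -0.000 0; -2.49 -3.76 0.65 -0.000 0; -2.49 -3.76 0.65 -0.000 0; -2.49 -3.76 0.65 -0.000 0; -2.49 -3.76 0.65 -0.000 0; -2.49 -3.76 0.65 -0.000 0
--
0.00 0.00 1.13 0.167 0; 0.00 0.00 1.13 0.167 0; 0.00 0.00 1.13 0.167 0; 0.00 0.00 1.13 0.167 0; 0.00 -0.00 1.13 0.167 0; 0.00 -0.00 1.13 0.167 0; 0.00 -0.00 1.13 0.167 0; 0.00 -0.00 1.13 0.167 0
--
```

View pics/s3.png

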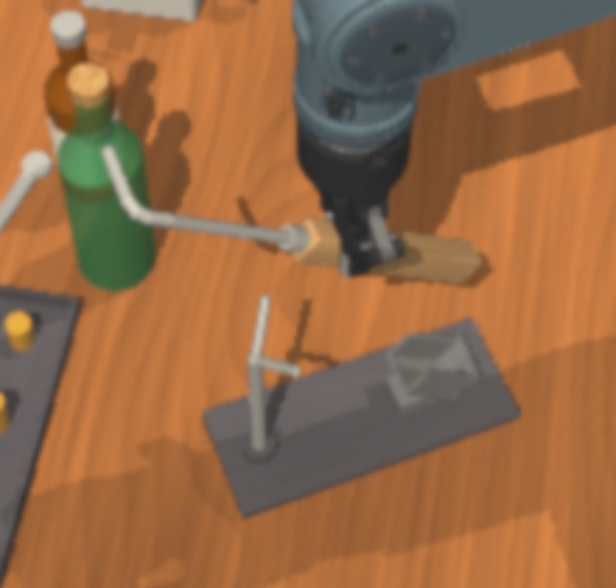

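Emit:
{"op": "servo_tool", "data": {
  "increments": "-2.5 -3.8 0.6 0 0; -2.5 -3.8 0.6 0 0; -2.5 -3.8 0.6 0 0; -2.5 -3.8 0.6 0 0; -2.5 -3.8 0.6 0 0; -2.5 -3.8 0.6 0 0"
}}

```text
time_s: 6.1
eef_pos: [0.3948, 0.1467, 0.2466]
eef_rot: [-0.001, 0.488, 0.873, -0.001]
wrist_force: [0.9, -0.6, -1.2]
opening: 0.249
```

Emit:
{"op": "servo_tool", "data": {
  "increments": "0 0 1.3 0.167 0; 0 0 1.3 0.167 0; 0 0 1.3 0.167 0; 0 0 1.3 0.167 0; 0 0 1.3 0.167 0; 0 0 1.3 0.167 0; 0 0 1.3 0.167 0; 0 0 1.3 0.167 0; 0 0 0 0 0"
}}

```text
time_s: 7.22
eef_pos: [0.3945, 0.1478, 0.1424]
eef_rot: [-0.001, 0.924, 0.384, -0.003]
wrist_force: [-1.2, 0.3, -0.4]
opening: 0.246
```

Run:
```python
from bench import ctrl
from plan import *
from h import *
p,t=st(ctrl)
o=ctrl.get_obs()
for n in("side","scene"):
    im,d=ctrl.camera(n);cv2.imwrite(f"pics/{n}4.png",im[:,:,::-1]);np.save(f"pics/{n}4P.npy",cloud(cam(n,ctrl),d));np.save(f"pics/{n}4.npy",im)
```

```text
t 7.225 p [0.3945 0.1478 0.1424] th 45.11 F [-1.24  0.29 -0.37] op 0.246
```

View pics/side4.png

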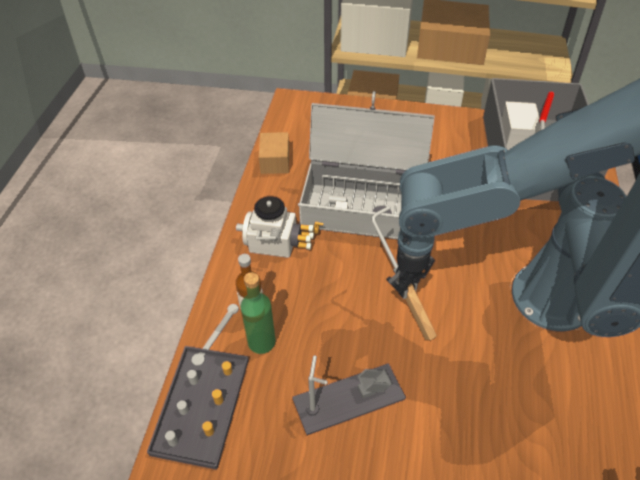

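View pics/scene4.png

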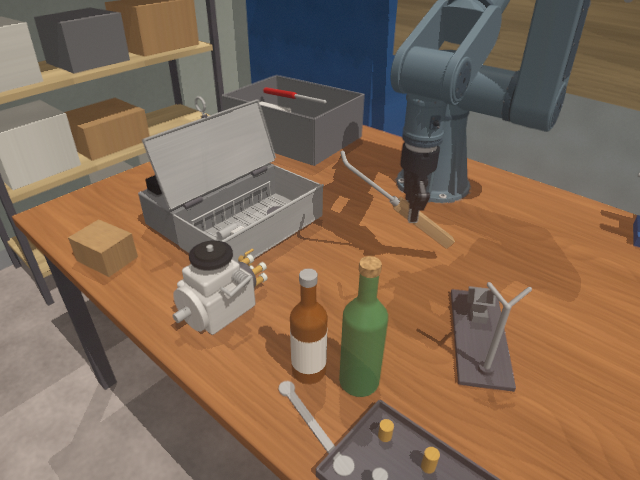

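Emit:
{"op": "servo_tool", "data": {
  "increments": "0 0 1.5 0 0; 0 0 1.5 0 0; 0 0 1.2 0 0; 0 0.4 0.6 0 0; 0 0.7 0.8 0 0; 0 0.7 0.8 0 0; 0 0 0 0 0"
}}

```text
time_s: 8.2
eef_pos: [0.41, 0.1348, 0.0804]
eef_rot: [0.0, 0.924, 0.383, 0.0]
wrist_force: [0.0, -1.2, 0.4]
opening: 0.254
```

Run:
```python
from bench import ctrl
from plan import *
from h import *
p,t=st(ctrl)
for n in("side",):
    im,d=ctrl.camera(n);cv2.imwrite(f"pics/{n}5.png",cv2.resize(im[180:360,340:500,::-1],None,fx=3.3,fy=3.3))
```

```text
t 8.2 p [0.41   0.1348 0.0804] th 44.98 F [ 0.01 -1.21  0.44] op 0.254
```

View pics/side5.png

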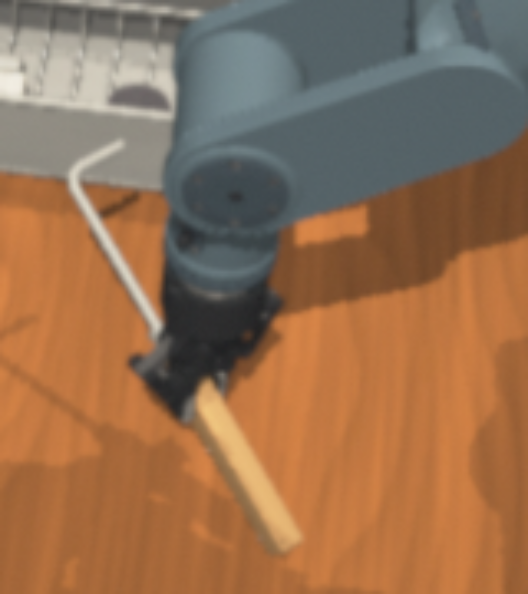

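Emit:
{"op": "servo_tool", "data": {
  "increments": "0 0.6 1.0 0 0; 0 0.6 1.0 0 0; 0 0.4 1.0 0 0; 0 0.4 1.0 0 0; 0 0.1 0.5 0 0; 0 0 0.4 0 0; 0 0 0 0 0"
}}

```text
time_s: 9.12
eef_pos: [0.424, 0.1206, 0.0314]
eef_rot: [-0.0, 0.924, 0.383, -0.0]
wrist_force: [1.0, -1.1, 1.1]
opening: 0.243
```

```bash
cat > hp.py <<'E'
from bench import ctrl
from plan import *
from h import *
import sys
p,t=st(ctrl); o=ctrl.get_obs()
im,d=ctrl.camera("wrist");c=cam("wrist",ctrl,o);P=cloud(c,d)
cv2.imwrite(f"pics/{sys.argv[1]}.png",im[:,:,::-1])
# handle strip in plane tool: |tool x|<8mm
q=o['eef_rot'];Rt=R.from_quat([q[1],q[2],q[3],q[0]]).as_matrix()
T=(P.reshape(-1,3)-o['eef_pos'])@Rt
T=T[np.isfinite(T[:,0])]
hue=cv2.cvtColor(im,cv2.COLOR_RGB2HSV).reshape(-1,3)[np.isfinite(P.reshape(-1,3)[:,0])]
for y in np.arange(-.15,-.02,.015):
    k=(abs(T[:,1]-y)<.004)&(abs(T[:,0])<.03)
    if k.sum()<5: continue
    top=np.percentile(T[k,2],3); kk=k&(T[:,2]<top+.008)
    print("y %.3f top z(tool) %.4f x %.4f..%.4f"%(y,top,*np.percentile(T[kk,0],[2,98])))
E
python3 hp.py w6
```

```text
t 9.125 p [0.424  0.1206 0.0314] th 45.03 F [ 1.04 -1.13  1.06] op 0.243
y -0.120 top z(tool) 0.0303 x -0.0293..0.0292
y -0.105 top z(tool) -0.0007 x -0.0107..0.0102
y -0.090 top z(tool) -0.0023 x -0.0106..0.0104
y -0.075 top z(tool) -0.0041 x -0.0108..0.0103
y -0.060 top z(tool) -0.0059 x -0.0108..0.0102
y -0.045 top z(tool) -0.0078 x -0.0107..0.0101
y -0.030 top z(tool) -0.0095 x -0.0106..0.0101
```

View pics/w6.png

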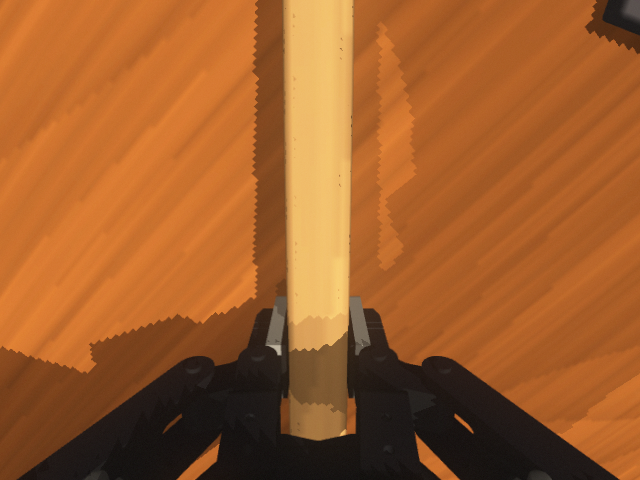

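Run:
```python
from bench import ctrl
from plan import *
p,t=st(ctrl)
plan(p,t,[(.50,.10,.33,25,7),(.642,-.169,.33,0,8)],0)
```

```text
t 9.175 p [0.424  0.1207 0.0316] th 45.04 F [ 1.46 -0.62 -0.05] op 0.248
0.56 0.98 -4.26 0.050 0; 0.61 0.95 -4.26 0.050 0; 0.65 0.92 -4.26 0.050 0; 0.70 0.88 -4.26 0.050 0; 0.74 0.85 -4.26 0.050 0; 0.78 0.81 -4.26 0.050 0; 0.82 0.77 -4.26 0.050 0
--
0.19 3.80 0.00 0.055 0; 0.39 3.78 0.00 0.055 0; 0.60 3.75 0.00 0.055 0; 0.80 3.72 0.00 0.055 0; 1.01 3.67 0.00 0.055 0; 1.20 3.61 0.00 0.055 0; 1.40 3.54 0.00 0.055 0; 1.59 3.45 0.00 0.055 0
--
```

Emit:
{"op": "servo_tool", "data": {
  "increments": "0 0 -4.3 0 0; 0.6 1 -4.3 0.058 0; 0.7 1 -4.3 0.058 0; 0.8 1.1 -4.3 0.058 0; 0.8 1 -4.3 0.058 0; 0.9 1 -4.3 0.058 0; 1 0.9 -4.3 0.06 0"
}}

```text
time_s: 10.05
eef_pos: [0.4983, 0.1009, 0.3335]
eef_rot: [-0.0, 0.976, 0.216, -0.001]
wrist_force: [0.2, 0.9, -2.3]
opening: 0.251
```

Emit:
{"op": "servo_tool", "data": {
  "increments": "0.2 3.8 0 0.055 0; 0.4 3.8 0 0.055 0; 0.6 3.75 0 0.055 0; 0.8 3.7 0 0.055 0; 1 3.7 0 0.055 0; 1.2 3.6 0 0.055 0; 1.4 3.55 0 0.055 0; 1.6 3.45 0 0.055 0; 0 0 0 0 0; 0 0 0 0 0"
}}

```text
time_s: 11.3
eef_pos: [0.6401, -0.168, 0.3318]
eef_rot: [-0.001, 1.0, -0.002, -0.001]
wrist_force: [0.1, -0.0, -1.9]
opening: 0.25
```

Run:
```python
from bench import ctrl
from plan import *
from h import *
p,t=st(ctrl)
for n in("side","scene"):
    im,d=ctrl.camera(n);np.save(f"pics/{n}7P.npy",cloud(cam(n,ctrl),d));np.save(f"pics/{n}7.npy",im)
    if n=="side": cr=im[60:220,300:460]; o=(300,60)
    else: cr=im[50:210,120:280]
    cv2.imwrite(f"pics/{n}7.png",cv2.resize(cr[:,:,::-1],None,fx=3.7,fy=3.7,interpolation=2))
```

```text
t 11.3 p [ 0.6401 -0.168   0.3318] th -0.19 F [ 0.06 -0.02 -1.94] op 0.25
```

View pics/side7.png

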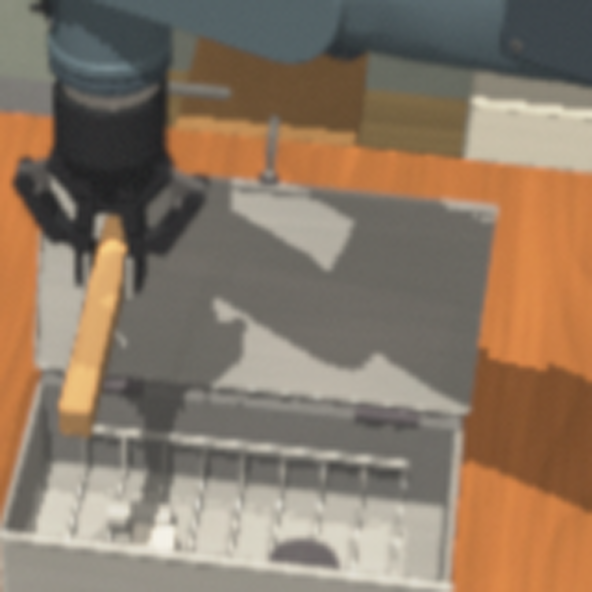

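View pics/scene7.png

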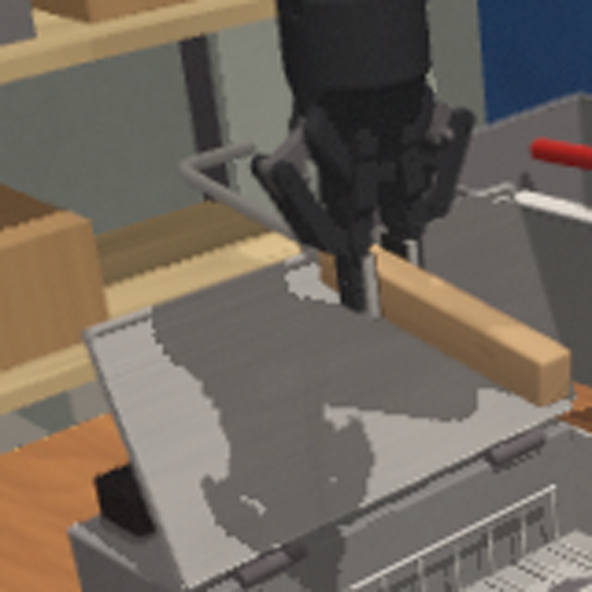

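Run:
```python
from bench import ctrl
from h import *
s=cam("scene",ctrl);d=cam("side",ctrl)
print(tri(s,(188.4,90.5),d,(361.6,84.6)))
for n in("scene","side"):
    P=np.load(f"pics/{n}7P.npy")
    m=(abs(P[...,0]-.60)<.06)&(abs(P[...,1]+.368)<.03)&(P[...,2]>.33)&(P[...,2]<.39)
    v,u=np.nonzero(m);X=P[m];print(n,m.sum(),X.mean(0).round(4),X.min(0).round(4),X.max(0).round(4))
    c=X.mean(0);vv=np.linalg.svd(X-c,full_matrices=False)[2];print(vv[0])
    # handle in scene
    m=(abs(P[...,0]-.64)<.025)&(P[...,1]>-.13)&(P[...,1]<0.0)&(P[...,2]>.27)&(P[...,2]<.36)
    X=P[m];print("handle",m.sum(),X.mean(0));c=X.mean(0);vv=np.linalg.svd(X-c,full_matrices=False)[2][0];print(vv,np.degrees(np.arcsin(vv[2])),X.min(0),X.max(0))
print(proj(s,[[.583,-.3666,.354],[.64,-.3666,.354]]),proj(d,[[.583,-.3666,.354],[.64,-.3666,.354]]))
```

```text
(array([ 0.58323759, -0.3619797 ,  0.35079849]), np.float64(0.00460286604192581))
scene 103 [ 0.6166 -0.3543  0.3544] [ 0.5849 -0.3637  0.3488] [ 0.6456 -0.3382  0.3582]
[ 0.98347115  0.18105469 -0.00192477]
handle 774 [ 0.64664142 -0.07332299  0.32316364]
[ 0.03269473 -0.98818771  0.14972006] 8.610704162526819 [ 0.62903632 -0.12968017  0.29993179] [ 0.65349977 -0.02953459  0.33914983]
side 56 [ 0.6054 -0.3555  0.3566] [ 0.582  -0.3645  0.3487] [ 0.6266 -0.3487  0.3633]
[-0.99967564 -0.01371691 -0.02145859]
handle 373 [ 0.63878772 -0.07303545  0.32944063]
[ 0.01536445  0.98239299 -0.18619329] -10.730711852920567 [ 0.62868003 -0.12996158  0.30283474] [ 0.6515652  -0.02670847  0.34695326]
[[186.4120766   87.93185972]
 [165.40753607  94.06841014]] [[362.1607384   83.49269305]
 [341.58811428  81.48825513]]
```

Emit:
{"op": "servo_tool", "data": {
  "increments": "0 0.4 1.5 0 0; 0 0.4 1.5 0 0; 0 0 1.5 0 0; -0.5 0 0 0 0; 0 0 0 0 0"
}}

```text
time_s: 12.02
eef_pos: [0.6354, -0.1768, 0.288]
eef_rot: [0.0, 1.0, -0.002, 0.0]
wrist_force: [-0.6, 1.0, -0.8]
opening: 0.247
```

```bash
cat > look.py <<'E'
from bench import ctrl
from plan import *
from h import *
import sys
k=sys.argv[1]
p,t=st(ctrl)
B={"side":[int(x) for x in sys.argv[2].split(",")],"scene":[int(x) for x in sys.argv[3].split(",")]}
for n in("side","scene"):
    im,d=ctrl.camera(n);np.save(f"pics/{n}{k}P.npy",cloud(cam(n,ctrl),d));np.save(f"pics/{n}{k}.npy",im)
    u,v,w,f=B[n]
    h=w*3//4
    cv2.imwrite(f"pics/{n}{k}.png",cv2.resize(im[v:v+h,u:u+w,::-1],(640,480) ,interpolation=2))
E
python3 look.py 8 340,70,64,4 160,80,80,4
```

```text
t 12.025 p [ 0.6354 -0.1768  0.288 ] th -0.23 F [-0.57  1.01 -0.8 ] op 0.247
```

View pics/side8.png

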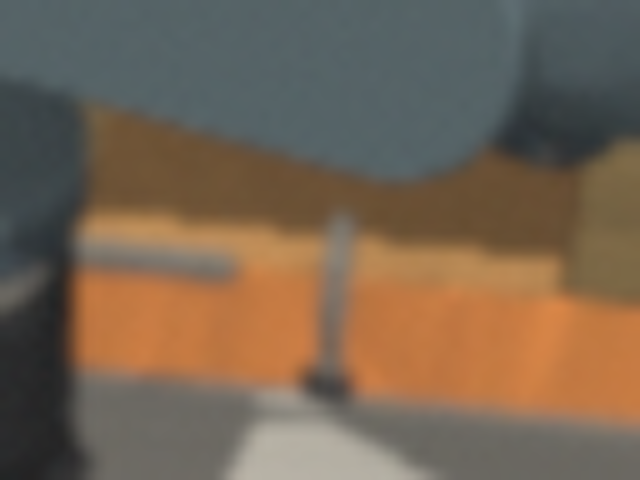

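View pics/scene8.png

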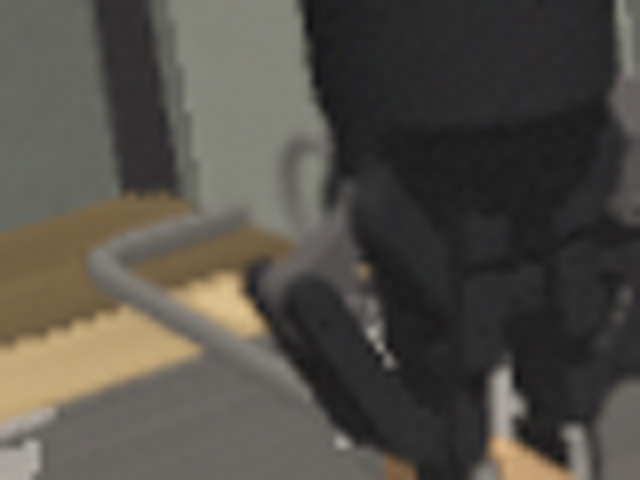

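Emit:
{"op": "servo_tool", "data": {
  "increments": "-1 0 0 0 0; -1 0 0 0 0; -1 0 0 0 0; -1 0 0 0 0; -1 0 0 0 0; -0.4 0 0 0 0; 0 0 0 0 0; 0 0 0 0 0; 0 0 0 0 0"
}}

```text
time_s: 13.25
eef_pos: [0.5819, -0.1766, 0.2877]
eef_rot: [-0.0, 1.0, -0.002, -0.0]
wrist_force: [-0.2, -0.3, -0.9]
opening: 0.246
```

```bash
python3 look.py 9 340,70,64,4 160,80,80,4
```

```text
t 13.25 p [ 0.5819 -0.1766  0.2877] th -0.22 F [-0.22 -0.28 -0.86] op 0.246
```

View pics/side9.png

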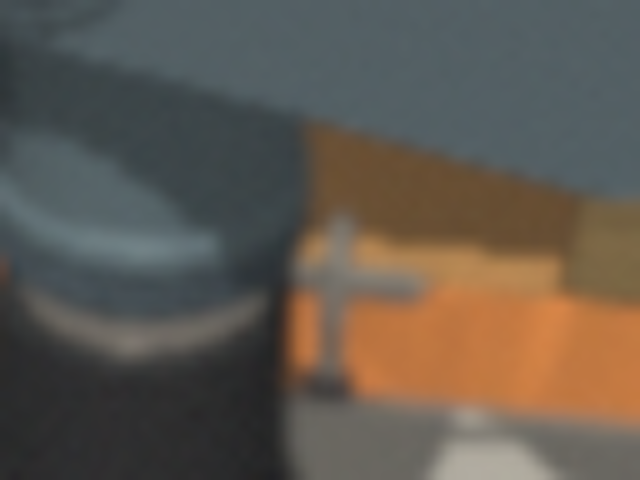

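View pics/scene9.png

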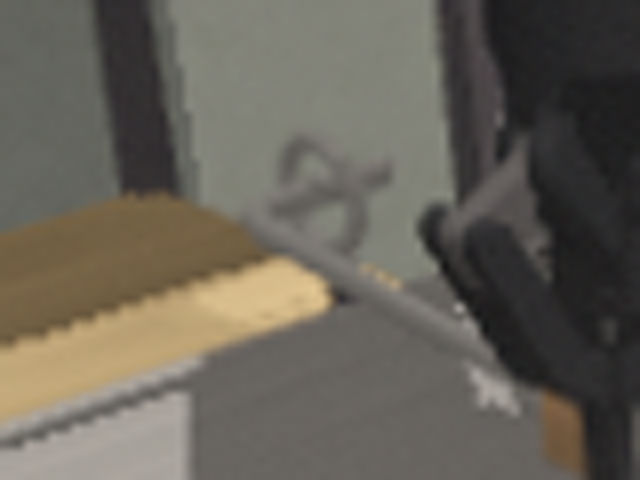

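Run:
```python
import numpy as np
ph=np.r_[1.93,np.arange(1.85,-0.01,-.08),0]
y=.21*np.cos(ph);z=.21*np.sin(ph)
for i in range(0,len(ph)-1): print(round(ph[i+1],2),"0 %.1f %.1f 0 0;"%(-100*(y[i+1]-y[i]),-100*(z[i+1]-z[i])), "cum y %.3f z %.3f"%(y[i+1]-y[0],z[i+1]-z[0]), "tcp",(-.1766+y[i+1]-y[0]).round(4),(.2877+z[i+1]-z[0]).round(4))
```

```text
1.85 0 -1.6 -0.5 0 0; cum y 0.016 z 0.005 tcp -0.1607 0.293
1.77 0 -1.6 -0.4 0 0; cum y 0.032 z 0.009 tcp -0.1443 0.2969
1.69 0 -1.7 -0.3 0 0; cum y 0.049 z 0.012 tcp -0.1278 0.2996
1.61 0 -1.7 -0.1 0 0; cum y 0.066 z 0.013 tcp -0.111 0.3009
1.53 0 -1.7 0.0 0 0; cum y 0.082 z 0.013 tcp -0.0942 0.3009
1.45 0 -1.7 0.1 0 0; cum y 0.099 z 0.012 tcp -0.0775 0.2996
1.37 0 -1.7 0.3 0 0; cum y 0.116 z 0.009 tcp -0.0609 0.2969
1.29 0 -1.6 0.4 0 0; cum y 0.132 z 0.005 tcp -0.0446 0.2929
1.21 0 -1.6 0.5 0 0; cum y 0.148 z -0.000 tcp -0.0286 0.2876
1.13 0 -1.5 0.7 0 0; cum y 0.163 z -0.007 tcp -0.0132 0.281
1.05 0 -1.5 0.8 0 0; cum y 0.178 z -0.014 tcp 0.0017 0.2733
0.97 0 -1.4 0.9 0 0; cum y 0.193 z -0.023 tcp 0.0159 0.2643
0.89 0 -1.3 1.0 0 0; cum y 0.206 z -0.033 tcp 0.0294 0.2543
0.81 0 -1.3 1.1 0 0; cum y 0.219 z -0.044 tcp 0.042 0.2432
0.73 0 -1.2 1.2 0 0; cum y 0.230 z -0.057 tcp 0.0537 0.2311
0.65 0 -1.1 1.3 0 0; cum y 0.241 z -0.070 tcp 0.0644 0.2182
0.57 0 -1.0 1.4 0 0; cum y 0.251 z -0.083 tcp 0.074 0.2044
0.49 0 -0.8 1.4 0 0; cum y 0.259 z -0.098 tcp 0.0825 0.1899
0.41 0 -0.7 1.5 0 0; cum y 0.266 z -0.113 tcp 0.0898 0.1748
0.33 0 -0.6 1.6 0 0; cum y 0.272 z -0.129 tcp 0.0959 0.1592
0.25 0 -0.5 1.6 0 0; cum y 0.277 z -0.145 tcp 0.1007 0.1431
0.17 0 -0.4 1.6 0 0; cum y 0.281 z -0.161 tcp 0.1042 0.1266
0.09 0 -0.2 1.7 0 0; cum y 0.283 z -0.178 tcp 0.1064 0.11
0.01 0 -0.1 1.7 0 0; cum y 0.284 z -0.194 tcp 0.1072 0.0932
0.0 0 -0.0 0.2 0 0; cum y 0.284 z -0.197 tcp 0.1072 0.0911
```

Emit:
{"op": "servo_tool", "data": {
  "increments": "0 -1.6 -0.5 0 0; 0 -1.6 -0.4 0 0; 0 -1.7 -0.3 0 0; 0 -1.7 -0.1 0 0; 0 0 0 0 0"
}}

```text
time_s: 13.98
eef_pos: [0.5821, -0.1088, 0.3012]
eef_rot: [0.0, 1.0, -0.001, 0.0]
wrist_force: [-0.1, -0.6, -0.5]
opening: 0.245
```

```bash
python3 look.py 10 330,70,100,4 150,70,120,4
```

```text
t 13.975 p [ 0.5821 -0.1088  0.3012] th -0.09 F [-0.06 -0.6  -0.51] op 0.245
```

View pics/side10.png

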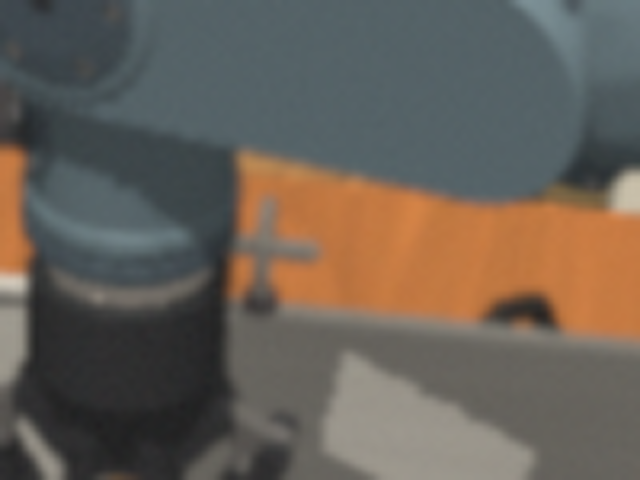

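View pics/scene10.png

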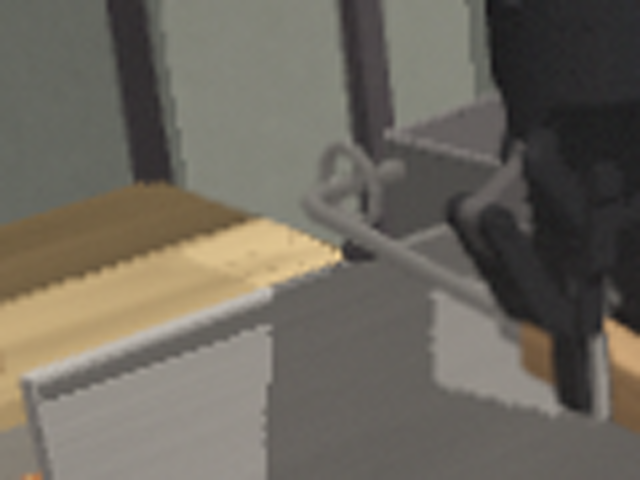

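Lid follows, hook centred and through the ring. Continue along the arc.

Emit:
{"op": "servo_tool", "data": {
  "increments": "0 -1.7 0 0 0; 0 -1.7 0.1 0 0; 0 -1.7 0.3 0 0; 0 -1.6 0.4 0 0; 0 -1.6 0.5 0 0; 0 -1.5 0.7 0 0; 0 0 0 0 0"
}}

```text
time_s: 14.95
eef_pos: [0.5819, -0.0111, 0.2799]
eef_rot: [-0.0, 1.0, -0.001, -0.001]
wrist_force: [-0.8, -0.4, -1.3]
opening: 0.248
```

```bash
python3 look.py 11 310,90,100,4 170,80,120,4
```

```text
t 14.95 p [ 0.5819 -0.0111  0.2799] th -0.13 F [-0.77 -0.4  -1.29] op 0.248
```

View pics/side11.png

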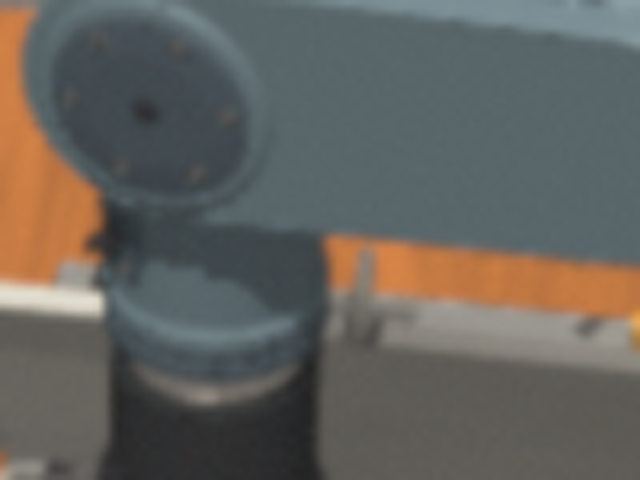

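View pics/scene11.png

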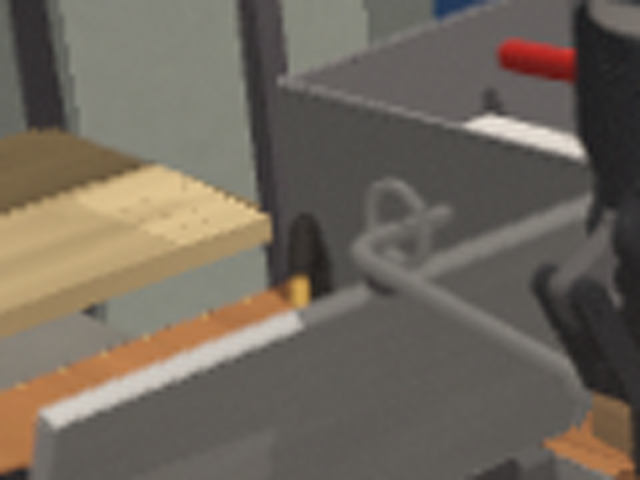

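Emit:
{"op": "servo_tool", "data": {
  "increments": "0 -1.5 0.8 0 0; 0 -1.4 0.9 0 0; 0 -1.3 1.0 0 0; 0 -1.3 1.1 0 0; 0 -1.2 1.2 0 0; 0 -1.1 1.3 0 0; 0 0 0 0 0"
}}

```text
time_s: 15.92
eef_pos: [0.5815, 0.0665, 0.2158]
eef_rot: [-0.0, 1.0, -0.002, -0.002]
wrist_force: [-0.8, 0.1, -4.2]
opening: 0.246
```

```bash
python3 look.py 12 310,110,100,4 180,80,120,4
```

```text
t 15.925 p [0.5815 0.0665 0.2158] th -0.17 F [-0.84  0.09 -4.2 ] op 0.246
```

View pics/side12.png

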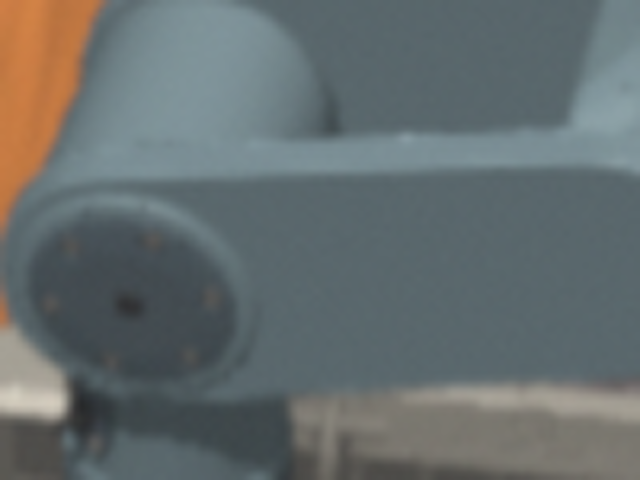

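View pics/scene12.png

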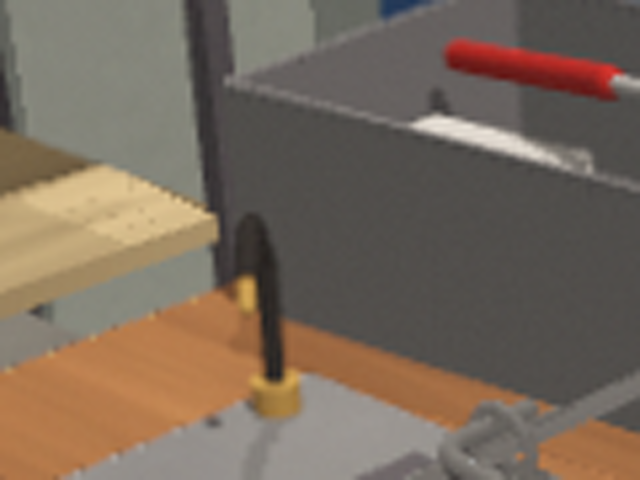

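Emit:
{"op": "servo_tool", "data": {
  "increments": "0 -1.0 1.4 0 0; 0 -0.8 1.4 0 0; 0 -0.7 1.5 0 0; 0 -0.6 1.6 0 0; 0 -0.5 1.6 0 0; 0 -0.4 1.6 0 0; 0 0 0 0 0"
}}

```text
time_s: 16.9
eef_pos: [0.5814, 0.1057, 0.1246]
eef_rot: [-0.0, 1.0, -0.002, -0.002]
wrist_force: [-1.5, 0.3, -3.1]
opening: 0.25
```

```bash
python3 look.py 13 290,150,160,4 220,120,140,4
```

```text
t 16.9 p [0.5814 0.1057 0.1246] th -0.22 F [-1.46  0.31 -3.06] op 0.25
```

View pics/scene13.png

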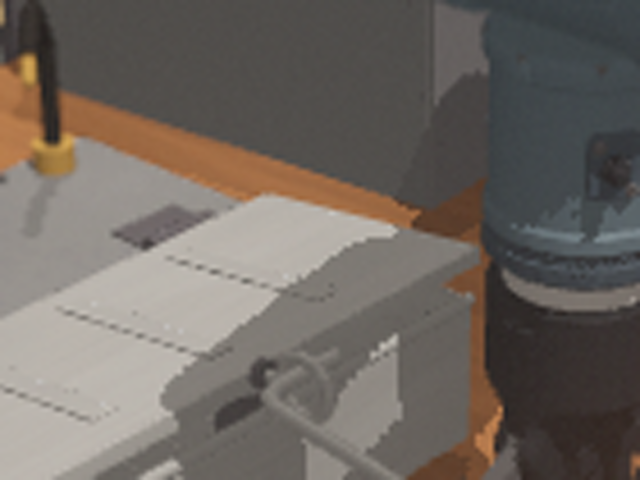

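View pics/side13.png

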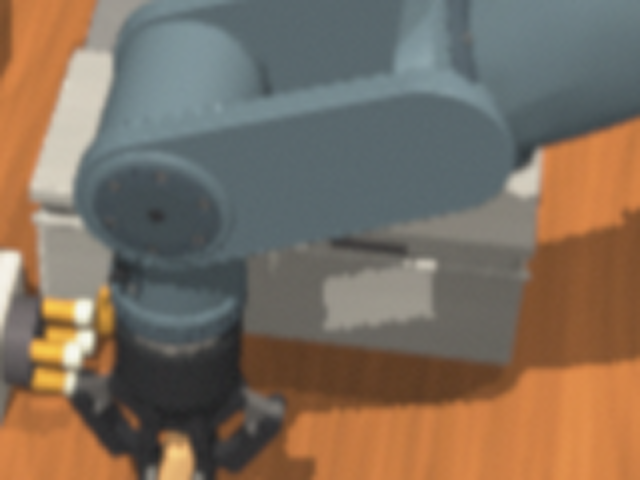

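Run:
```python
import numpy as np
P=np.load("pics/side0_P.npy"); Q=P[218:250,300:326].reshape(-1,3);Q=Q[(Q[:,2]>.03)&(Q[:,1]>-.11)];i=Q[:,0].argmin();print(Q[i],np.percentile(Q,[1,50,99],axis=0))
```

```text
[ 0.64664826 -0.10153771  0.06119807] [[ 0.64982231 -0.10768283  0.03082657]
 [ 0.68173319 -0.07250803  0.05461719]
 [ 0.7071267  -0.02814689  0.07394712]]
```

Emit:
{"op": "servo_tool", "data": {
  "increments": "0 -0.2 0.9 0 0; 0 -0.1 0.9 0 0; 0 -0.1 0.8 0 0; 0 0 0.5 0 0; 0 0 0 0 0"
}}

```text
time_s: 17.62
eef_pos: [0.5825, 0.1094, 0.0953]
eef_rot: [0.0, 1.0, -0.002, -0.0]
wrist_force: [0.5, 0.3, -1.4]
opening: 0.248
```

```bash
python3 look.py 14 290,150,160,4 220,120,140,4
```

```text
t 17.625 p [0.5825 0.1094 0.0953] th -0.23 F [ 0.48  0.26 -1.43] op 0.248
```

View pics/scene14.png

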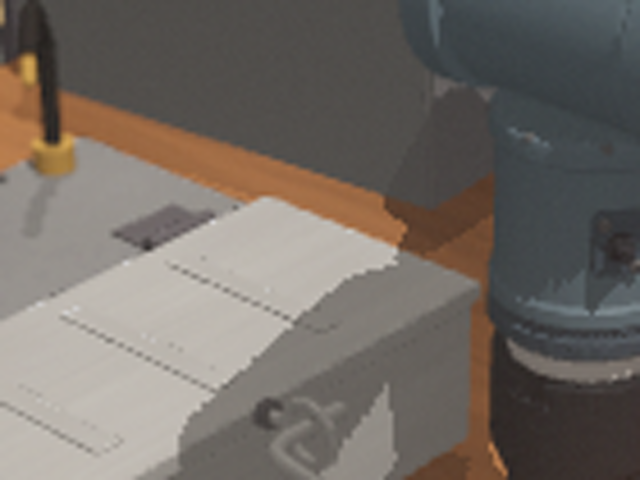

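Run:
```python
import numpy as np
P=np.load("pics/scene14P.npy").reshape(-1,3)
m=(P[:,0]>.4)&(P[:,0]<.7)&(P[:,1]>-.28)&(P[:,1]<-.13)&(P[:,2]>.09)&(P[:,2]<.2)
X=P[m];A=np.c_[X,np.ones(len(X))][:,[1,3]]
print(m.sum(),np.linalg.lstsq(A,X[:,2],rcond=None)[0])
m=(P[:,1]>-.12)&(P[:,1]<-.05)&(P[:,0]>.5)&(P[:,0]<.62)&(P[:,2]>.085)
X=P[m]; 
for y in np.arange(-.115,-.05,.006):
    k=abs(X[:,1]-y)<.003
    if k.sum(): print(y.round(3),k.sum(),X[k].min(0).round(3),X[k].max(0).round(3))
```

```text
3840 [-0.00164637  0.11352914]
-0.115 101 [ 0.503 -0.118  0.102] [ 0.619 -0.112  0.119]
-0.109 14 [ 0.547 -0.112  0.106] [ 0.556 -0.106  0.119]
-0.103 6 [ 0.548 -0.104  0.107] [ 0.553 -0.101  0.117]
-0.097 14 [ 0.548 -0.1    0.092] [ 0.553 -0.094  0.125]
-0.091 13 [ 0.547 -0.094  0.091] [ 0.551 -0.088  0.128]
-0.085 25 [ 0.525 -0.086  0.093] [ 0.581 -0.082  0.13 ]
-0.079 61 [ 0.528 -0.082  0.091] [ 0.584 -0.076  0.129]
-0.073 28 [ 0.546 -0.076  0.095] [ 0.587 -0.07   0.128]
-0.067 25 [ 0.546 -0.07   0.102] [ 0.589 -0.064  0.122]
-0.061 9 [ 0.581 -0.063  0.111] [ 0.586 -0.058  0.119]
-0.055 9 [ 0.582 -0.058  0.111] [ 0.587 -0.052  0.119]
```

Emit:
{"op": "servo_tool", "data": {
  "increments": "1 0 0.2 0 0; 1 0 0 0 0; 1 0 0 0 0; 1 0 0 0 0; 1 0 0 0 0; 0 0 0 0 0"
}}

```text
time_s: 18.48
eef_pos: [0.6336, 0.109, 0.0938]
eef_rot: [0.0, 1.0, -0.002, 0.0]
wrist_force: [-0.5, -0.0, -1.7]
opening: 0.244
```

```bash
python3 look.py 15 290,150,160,4 220,120,140,4
```

```text
t 18.475 p [0.6336 0.109  0.0938] th -0.24 F [-0.51 -0.01 -1.67] op 0.244
```

View pics/scene15.png

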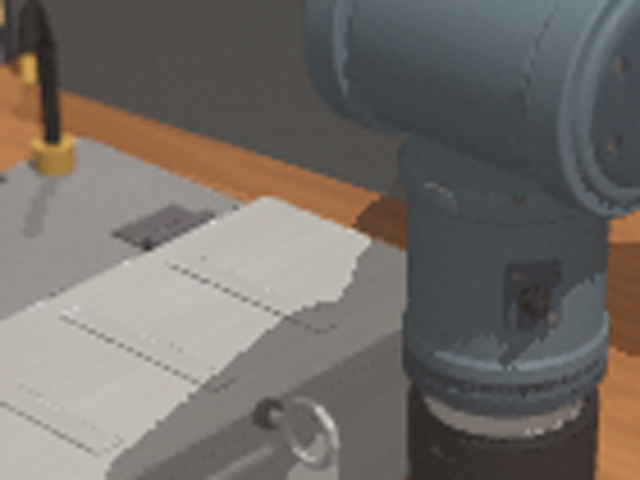

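Run:
```python
from bench import ctrl
from plan import *
p,t=st(ctrl)
plan(p,t,[(.62,.14,.32,0,6),(.5084,.3933,.30,121.6,13)],0)
```

```text
t 18.575 p [0.6326 0.1092 0.0936] th -0.23 F [-0.71  0.49 -1.23] op 0.249
-0.21 -0.51 -3.77 -0.001 0; -0.21 -0.51 -3.77 -0.001 0; -0.21 -0.51 -3.77 -0.001 0; -0.21 -0.51 -3.77 -0.001 0; -0.21 -0.51 -3.77 -0.001 0; -0.21 -0.51 -3.77 -0.001 0
--
-0.86 -1.95 0.15 -0.163 0; -0.53 -2.06 0.15 -0.163 0; -0.19 -2.12 0.15 -0.163 0; 0.16 -2.12 0.15 -0.163 0; 0.50 -2.07 0.15 -0.163 0; 0.83 -1.96 0.15 -0.163 0; 1.14 -1.80 0.15 -0.163 0; 1.42 -1.59 0.15 -0.163 0; 1.66 -1.34 0.15 -0.163 0; 1.85 -1.05 0.15 -0.163 0
2.00 -0.74 0.15 -0.163 0; 2.09 -0.40 0.15 -0.163 0; 2.13 -0.06 0.15 -0.163 0
--
```

Emit:
{"op": "servo_tool", "data": {
  "increments": "0 0 -4.3 0 0; -0.2 -0.6 -4.3 0 0; -0.2 -0.6 -4.3 0 0; -0.2 -0.6 -4.3 0 0; -0.2 -0.6 -4.3 0 0; -0.2 -0.6 -4.3 0 0"
}}

```text
time_s: 19.32
eef_pos: [0.6222, 0.1395, 0.3531]
eef_rot: [0.0, 1.0, -0.002, -0.0]
wrist_force: [-0.1, -0.4, -2.1]
opening: 0.246
```

Emit:
{"op": "servo_tool", "data": {
  "increments": "-0.9 -2 0 -0.163 0; -0.5 -2.1 0 -0.163 0; -0.2 -2.1 0 -0.163 0; 0.2 -2.1 0 -0.163 0; 0.5 -2.1 0 -0.163 0; 0.8 -2 0 -0.163 0; 1.1 -1.8 0 -0.163 0; 1.4 -1.6 0 -0.163 0; 1.7 -1.3 0 -0.163 0; 1.9 -1 0 -0.163 0"
}}

```text
time_s: 20.58
eef_pos: [0.5374, 0.3363, 0.3516]
eef_rot: [-0.0, 0.685, 0.728, -0.0]
wrist_force: [0.4, -0.3, -0.3]
opening: 0.244
```

Emit:
{"op": "servo_tool", "data": {
  "increments": "2 -0.7 2 -0.163 0; 2.1 -0.4 2 -0.163 0; 2.1 -0.1 2 -0.163 0; 0 0 0 0 0; 0 0 0 0 0"
}}

```text
time_s: 21.2
eef_pos: [0.5133, 0.3937, 0.2926]
eef_rot: [0.0, 0.492, 0.87, 0.0]
wrist_force: [0.2, 0.3, -1.1]
opening: 0.243
```

```bash
python3 hp.py w16; python3 look.py 16 240,260,240,4 420,200,180,4
```

```text
t 21.2 p [0.5133 0.3937 0.2926] th 121.02 F [ 0.18  0.31 -1.14] op 0.243
y -0.105 top z(tool) -0.0006 x -0.0121..0.0086
y -0.090 top z(tool) -0.0024 x -0.0120..0.0086
y -0.075 top z(tool) -0.0043 x -0.0124..0.0087
y -0.060 top z(tool) -0.0061 x -0.0124..0.0087
y -0.045 top z(tool) -0.0079 x -0.0124..0.0086
y -0.030 top z(tool) -0.0097 x -0.0123..0.0085
t 21.25 p [0.5137 0.3936 0.293 ] th 121.03 F [-0.08  0.39 -0.73] op 0.247
```

View pics/w16.png

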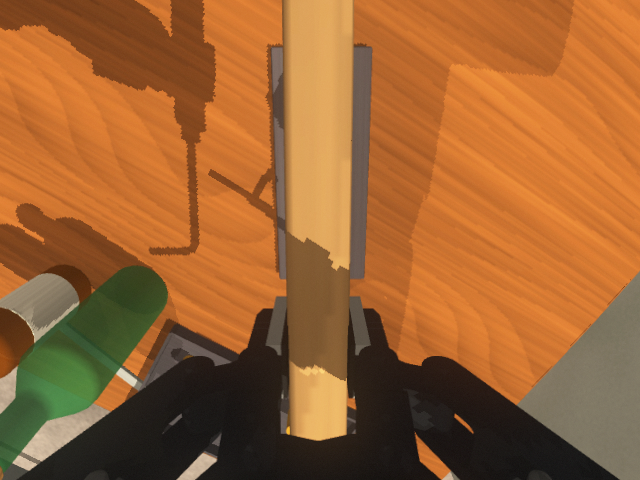

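View pics/side16.png

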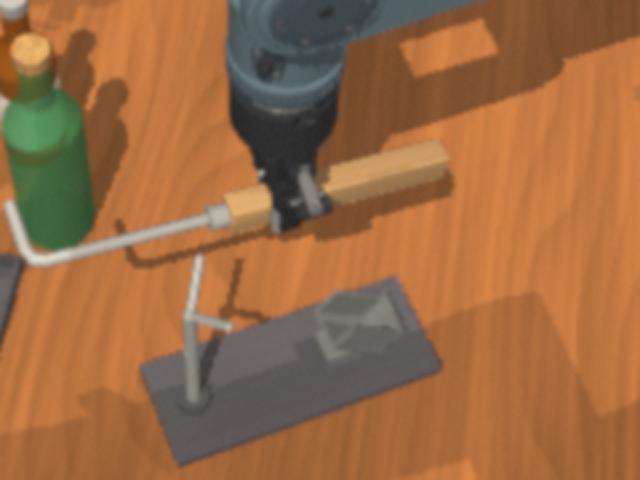

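View pics/scene16.png

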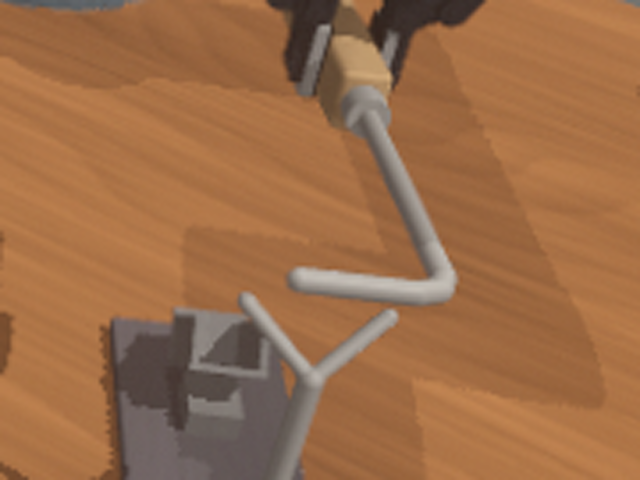

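Run:
```python
from bench import ctrl
from h import *
s=cam("scene",ctrl);d=cam("side",ctrl)
f=lambda a:(a[0]/3.5556+420,a[1]/3.5556+200)
g=lambda a:(a[0]/2.6667+240,a[1]/2.6667+260)
for n,a,b in(("apex",(316,376),(191,318)),("tipL",(246,298),(199,258)),("tipR",(394,315),(230,326))):
    print(n,tri(s,f(a),d,g(b)))
h=np.array([np.cos(np.radians(31.6)),np.sin(np.radians(31.6))])
F=np.array([.512,.3955])+.0690*h;print("F",F)
# trough cloud: heights in rest lateral coords
for n in("scene","side"):
    P=np.load(f"pics/{n}16P.npy").reshape(-1,3);r=P[:,:2]-[.512,.3955];a=r@h;l=r@[-h[1],h[0]]
    for lo in np.arange(-.12,-.04,.01):
        k=(abs(a-lo-.005)<.005)&(abs(l)<.04)&(P[:,2]>.02)&(P[:,2]<.12)
        if k.sum(): print(n,"a %.3f"%lo,k.sum(),"lat",np.percentile(l[k],[1,99]).round(4),"z",np.percentile(P[k,2],[1,99]).round(3))
```

```text
apex (array([0.57380523, 0.43814234, 0.16833078]), np.float64(0.0012335472819197128))
tipL (array([0.57465659, 0.39796633, 0.19324864]), np.float64(0.00015193580807419953))
tipR (array([0.54001421, 0.45394782, 0.19317947]), np.float64(0.0016311388835166536))
F [0.57076916 0.43165503]
scene a -0.120 36 lat [-0.0206  0.0217] z [0.042 0.048]
scene a -0.110 96 lat [-0.0203  0.0192] z [0.027 0.048]
scene a -0.100 95 lat [-0.0205  0.0195] z [0.023 0.055]
scene a -0.090 48 lat [-0.0208  0.0195] z [0.024 0.065]
scene a -0.080 76 lat [-0.0202  0.0192] z [0.024 0.073]
scene a -0.070 105 lat [-0.0204  0.0193] z [0.023 0.081]
scene a -0.060 102 lat [-0.0203  0.0205] z [0.026 0.078]
scene a -0.050 132 lat [-0.0199  0.0204] z [0.02  0.064]
side a -0.120 18 lat [-0.0177  0.0169] z [0.043 0.053]
side a -0.110 90 lat [-0.0183  0.0233] z [0.032 0.055]
side a -0.100 87 lat [-0.0167  0.0241] z [0.026 0.061]
side a -0.090 78 lat [-0.0166  0.0245] z [0.026 0.069]
side a -0.080 88 lat [-0.0165  0.0263] z [0.022 0.08 ]
side a -0.070 100 lat [-0.0177  0.0244] z [0.021 0.086]
side a -0.060 108 lat [-0.0195  0.024 ] z [0.023 0.082]
side a -0.050 87 lat [-0.0211  0.0228] z [0.022 0.067]
```

Emit:
{"op": "servo_tool", "data": {
  "increments": "0.3 -0.5 3.5 -0.01 0; 0 0 3.5 0 0; 0 0 3 0 0; 0 0 1.5 0 0; 0 0 0 0 0"
}}

```text
time_s: 21.98
eef_pos: [0.5071, 0.3936, 0.1763]
eef_rot: [-0.0, 0.487, 0.873, -0.001]
wrist_force: [-0.9, 0.9, -1.4]
opening: 0.247
```

```bash
python3 look.py 17 240,260,240,4 420,200,180,4
```

```text
t 21.975 p [0.5071 0.3936 0.1763] th 121.7 F [-0.85  0.92 -1.37] op 0.247
```

View pics/scene17.png

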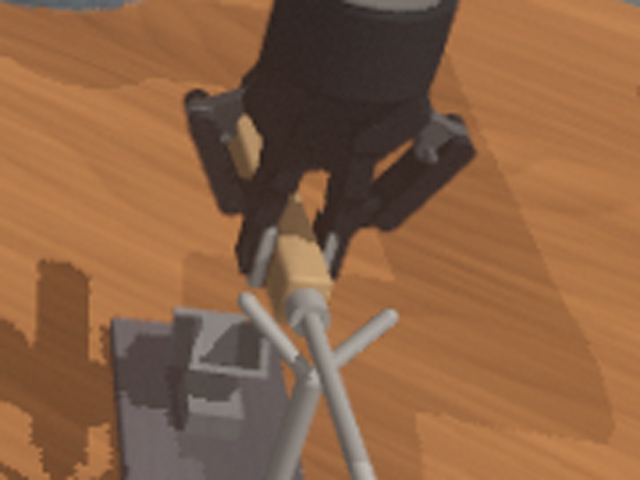

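View pics/side17.png

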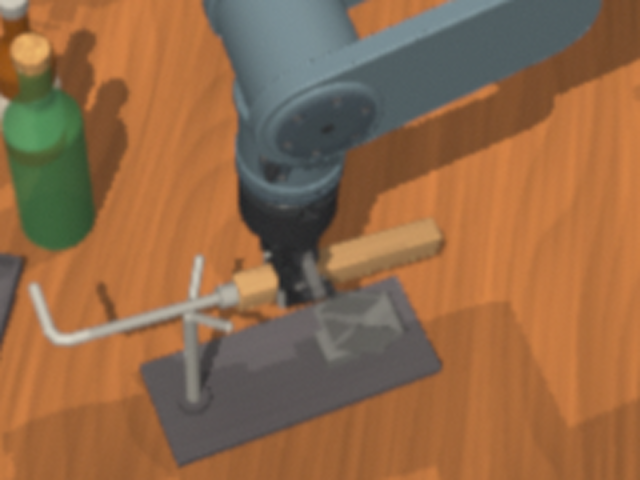

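Emit:
{"op": "servo_tool", "data": {
  "increments": "0 0 0.8 0 0; 0 0.1 0.6 0 0; 0 0.2 0.6 0 0; 0 0.2 0.6 0 0; 0 0.2 0.6 0 0; 0 0 0 0 0"
}}

```text
time_s: 22.82
eef_pos: [0.5133, 0.3977, 0.1454]
eef_rot: [0.0, 0.487, 0.874, 0.0]
wrist_force: [-1.7, -2.9, 2.8]
opening: 0.25
```

```bash
python3 hp.py w18;python3 look.py 18 240,260,240,4 420,200,180,4
```

```text
t 22.825 p [0.5133 0.3977 0.1454] th 121.75 F [-1.67 -2.89  2.83] op 0.25
y -0.150 top z(tool) 0.1442 x -0.0293..0.0291
y -0.135 top z(tool) 0.1322 x -0.0295..0.0296
y -0.120 top z(tool) 0.0442 x -0.0119..0.0090
y -0.105 top z(tool) 0.0367 x -0.0117..0.0088
y -0.090 top z(tool) 0.0291 x -0.0122..0.0086
y -0.075 top z(tool) 0.0215 x -0.0120..0.0087
y -0.060 top z(tool) 0.0139 x -0.0123..0.0085
y -0.045 top z(tool) 0.0062 x -0.0121..0.0087
y -0.030 top z(tool) -0.0012 x -0.0123..0.0085
t 22.875 p [0.5133 0.3977 0.1454] th 121.75 F [-2.6  -2.31  2.78] op 0.251
```

View pics/side18.png

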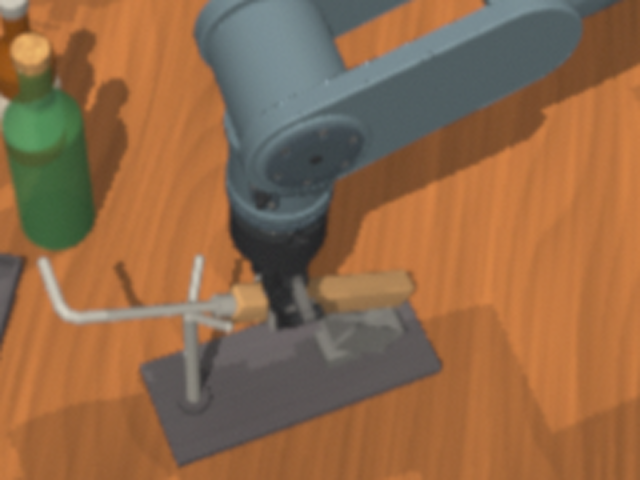

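View pics/w18.png

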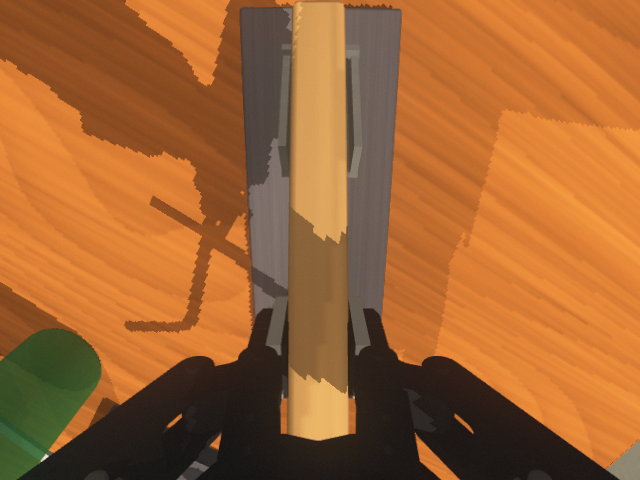

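Emit:
{"op": "servo_tool", "data": {
  "increments": "0 0.2 0.4 0 0; 0 0.1 0.3 0 0; 0 0 0 0 0"
}}

```text
time_s: 23.35
eef_pos: [0.5161, 0.3995, 0.1386]
eef_rot: [0.0, 0.487, 0.874, 0.0]
wrist_force: [-3.1, -3.7, 5.2]
opening: 0.244
```

```bash
python3 hp.py w19
```

```text
t 23.35 p [0.5161 0.3995 0.1386] th 121.75 F [-3.14 -3.73  5.23] op 0.244
y -0.135 top z(tool) 0.1253 x -0.0289..0.0289
y -0.120 top z(tool) 0.0583 x -0.0118..0.0090
y -0.105 top z(tool) 0.0489 x -0.0116..0.0088
y -0.090 top z(tool) 0.0394 x -0.0121..0.0089
y -0.075 top z(tool) 0.0300 x -0.0123..0.0086
y -0.060 top z(tool) 0.0203 x -0.0123..0.0086
y -0.045 top z(tool) 0.0106 x -0.0120..0.0087
y -0.030 top z(tool) 0.0013 x -0.0121..0.0086
```

Emit:
{"op": "servo_tool", "data": {
  "increments": "0 0 0 0 0.26; 0 0 0 0 0.28; 0 0 0 0 0.3; 0 0 0 0 0.34; 0 0 0 0 0.4; 0 0 0 0 0.4"
}}

```text
time_s: 24.15
eef_pos: [0.5157, 0.3994, 0.1378]
eef_rot: [-0.0, 0.487, 0.874, 0.0]
wrist_force: [-0.4, 0.7, 0.6]
opening: 0.399
```

```bash
python3 hp.py w20;python3 look.py 20 240,260,240,4 420,200,180,4
```

```text
t 24.15 p [0.5157 0.3994 0.1378] th 121.75 F [-0.38  0.68  0.63] op 0.399
y -0.135 top z(tool) 0.1246 x -0.0288..0.0288
y -0.120 top z(tool) 0.0896 x -0.0207..0.0193
y -0.105 top z(tool) 0.0799 x -0.0204..0.0194
y -0.090 top z(tool) 0.0672 x -0.0204..0.0190
y -0.075 top z(tool) 0.0546 x -0.0209..0.0187
y -0.060 top z(tool) 0.0421 x -0.0111..0.0097
y -0.045 top z(tool) 0.0294 x -0.0111..0.0095
y -0.030 top z(tool) 0.0168 x -0.0115..0.0093
t 24.2 p [0.5157 0.3994 0.1378] th 121.75 F [-0.23  0.34  0.13] op 0.401
```

View pics/side20.png

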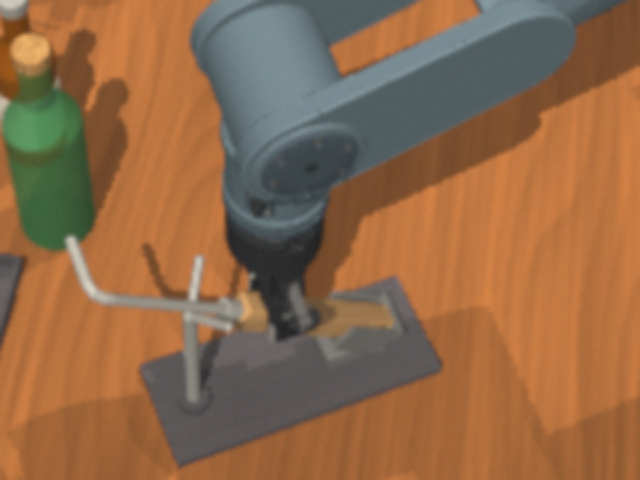

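View pics/w20.png

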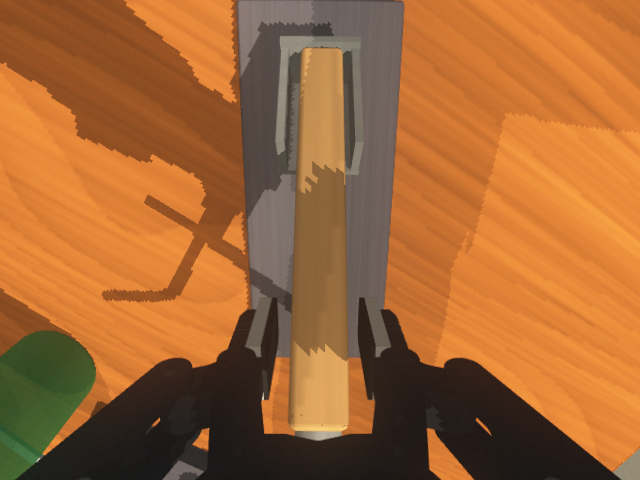

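Emit:
{"op": "servo_tool", "data": {
  "increments": "0 0 0 0 0.7; 0 0 0 0 1; 0 -0.3 -1 0 1; 0 0 -3 0 1; 0 0 -4 0 1; 0 0 -5 0 1; 0 0 -5 0 1; 0 0 -3 0 1; 0 0 0 0 1; 0 0 0 0 1"
}}

```text
time_s: 25.55
eef_pos: [0.5126, 0.3975, 0.3468]
eef_rot: [-0.0, 0.487, 0.874, -0.001]
wrist_force: [-0.3, 0.1, 0.3]
opening: 1.003
```

Run:
```python
from bench import ctrl
from plan import *
from h import *
p,t=st(ctrl)
for n in("side","scene"):
    im,d=ctrl.camera(n);P=cloud(cam(n,ctrl),d);cv2.imwrite(f"pics/{n}21.png",im[:,:,::-1]);np.save(f"pics/{n}21P.npy",P)
    Q=P.reshape(-1,3)
    m=(Q[:,0]>.4)&(Q[:,0]<.7)&(Q[:,1]>-.28)&(Q[:,1]<-.13)&(Q[:,2]>.09)&(Q[:,2]<.2)
    X=Q[m];A=np.c_[X,np.ones(len(X))][:,[1,3]];print(n,"lid slope",np.linalg.lstsq(A,X[:,2],rcond=None)[0])
    P0=np.load(f"pics/{n}0_P.npy").reshape(-1,3)
    for nm,(x0,x1,y0,y1) in {"pump":(.7,.9,-.12,.05),"green":(.70,.80,.235,.32),"brown":(.75,.83,.15,.23)}.items():
        r=[]
        for K in(P0,Q):
            k=(K[:,0]>x0)&(K[:,0]<x1)&(K[:,1]>y0)&(K[:,1]<y1)&(K[:,2]>.04); r.append(np.median(K[k],0))
        print(nm,(r[1]-r[0]).round(4))
    if n=="scene":
      for K in(P0,Q):
        k=(K[:,0]>.62)&(K[:,0]<.7)&(K[:,1]>.41)&(K[:,1]<.5)&(K[:,2]>.235)&(K[:,2]<.3);X=K[k];print("hook",k.sum(),X.mean(0),X.min(0),X.max(0))
```

```text
t 25.55 p [0.5126 0.3975 0.3468] th 121.75 F [-0.28  0.07  0.26] op 1.003
side lid slope [0.00481558 0.11731262]
pump [ 0.0001 -0.0005  0.0019]
green [0.0001 0.0003 0.0002]
brown [ 0.0001 -0.0001 -0.0021]
scene lid slope [-0.00269115  0.11332387]
pump [-0.     -0.0002  0.0007]
green [-0.0002 -0.0001  0.0001]
brown [-0.     -0.0001 -0.    ]
hook 269 [0.65688196 0.4521827  0.24809378] [0.63352091 0.4269072  0.24130538] [0.6726745  0.47551159 0.25244907]
hook 270 [0.65697379 0.4518456  0.24810631] [0.63158503 0.42649264 0.23846592] [0.67189257 0.47480266 0.2520542 ]
```

View pics/scene21.png

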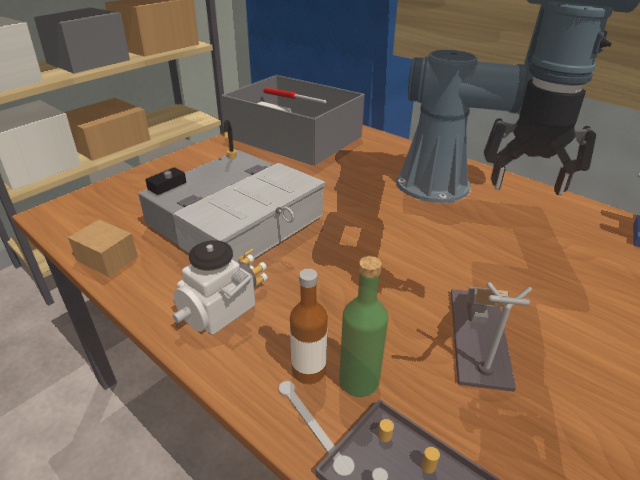

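View pics/side21.png

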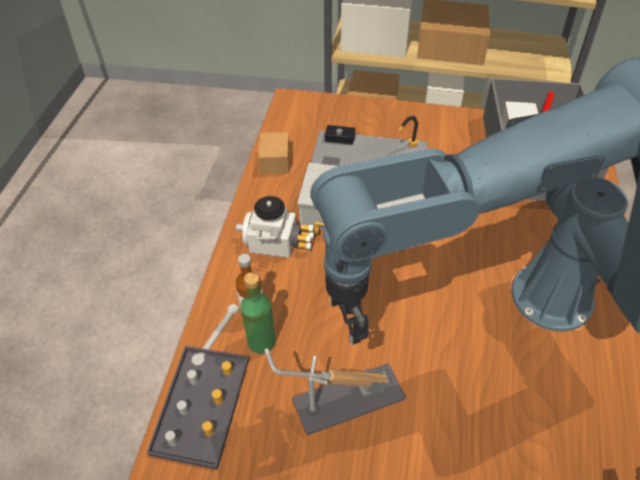

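The lid is level, the pole is back within 1 mm of where it started, and the bystanders have not moved. I am handing in.

Run:
```python
from bench import ctrl
print(ctrl.hand_in())
```

```text
the job is handed in; nothing more can be done
None
```

The washer lid is shut, the pole is back in its rest and let go, and I handed the job in at about 25.6 s of the 72 s allowed. `hand_in` gives no verdict, so the results below are my own measurements.

**What I did:**
- I gripped the pole in its rest and lifted it out. I then pressed its butt on the bench so it turned in the jaws from 40° to about 7°, because the moves allowed no tilt of the hand.
- I put the hook through the eye with the lid at about 1.93 rad. I led the lid down the hinge arc at roughly 0.6 rad/s until it was shut, then slid the hook out sideways.
- I laid the rod in the fork, lowered the hand to turn the pole back to about 32°, and opened the jaws slowly. The pole settled into the trough at 40°, and I raised the hand clear.

**Last checks:**
- **Lid:** its slope was within 0.005 rad of level in both cameras. They differ by about 0.007 rad, well inside the 0.03 rad limit.
- **Pole:** the hook's measured mean position was within 1 mm of where it started.
- **Bystanders:** the pump and both bottles showed no sideways shift above 0.5 mm.
- **Robot:** the hand is empty and well above everything, with a wrist force of about 0.4 N.

**What disagreed:** the pole slid up to 10 mm lengthwise in the grip during the bench press, and sat up to 2 mm off the jaw centre in the wrist depth picture. I allowed for both when laying it back. No check failed.

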